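Pack the biscuit stamps into their foam-lined tin and close its keyed lid

TASK

Put the wooden biscuit stamps away: take the lid off the round tin and lay it flat on the cork mat, then press every stamp that lies on the worktop fully home in the pocket of its own shape in the foam of the round tin, grips upwards. Then set the lid back on the tin's rim with its key beside the notch, turn it until the key drops into the notch, and seat the lid level on its ledge. Do not knock over the salt shaker or the pepper mill.

Things in the scene. Friction and masses are not known exactly. Their poses are not given: they have to be found in the camera images.
- boot_grip (a point): 'boot' biscuit stamp, plain wood: L-shaped plate, rectangle x -19..19, y -18..0 plus rectangle x -19..2, y 0..18 (mm from the grip's axis). Plate 12 mm thick, on it an upright bar grip 28 (x) x 14 (y) x 30 mm high; 50 g. This point: in the grip, 32 mm above the underside, 10 mm below the grip's top; z up. May be absent.
- mushroom_grip (a point): 'mushroom' biscuit stamp, plain wood: T-shaped plate, rectangle x -19..19, y 0..18 plus stem x -8..8, y -18..0 (mm from the grip's axis). Plate 12 mm thick, on it an upright bar grip 28 (x) x 14 (y) x 30 mm high; 50 g. This point: in the grip, 32 mm above the underside, 10 mm below the grip's top; z up. May be absent.
- house_grip (a point): 'house' biscuit stamp, plain wood: plate with rectangle x -17..17, y -18..1 and a 45 degree gable roof with its apex at x 0, y 18 (mm from the grip's axis). Plate 12 mm thick, on it an upright bar grip 28 (x) x 14 (y) x 30 mm high; 50 g. This point: in the grip, 32 mm above the underside, 10 mm below the grip's top; z up. May be absent.
- cat_grip (a point): 'cat' biscuit stamp, plain wood: cat's head plate, rectangle x -19..19, y -18..7 plus two ears x -19..-7 and x 7..19, y 7..18 (mm from the grip's axis). Plate 12 mm thick, on it an upright bar grip 28 (x) x 14 (y) x 30 mm high; 50 g. This point: in the grip, 32 mm above the underside, 10 mm below the grip's top; z up. May be absent.
- tin: Round metal tin with grey foam inside, fixed: outer diameter 156, inner 140 mm, 60 mm high. Origin: centre of its underside. Foam top at height 16 mm. A ledge at height 52 mm carries the lid, inside an upright rim of inner diameter 150 mm, 3 mm thick, with one notch 19 mm wide down to the ledge on the tin's -x side, roughly towards the robot.
- pocket_boot (a point): Centre of the floor of the boot-shaped foam pocket, at x, y = +25, +25 mm in the tin's frame, 4 mm above its underside; axes as the tin's. 12 mm deep, 1.8 mm play a side, rigid. The boot stamp fits only with its x and y axes along the tin's (not half a turn round); home, its plate is flush with the foam and its grip point 36 mm above the tin's underside.
- pocket_mushroom (a point): Centre of the floor of the mushroom-shaped foam pocket, at x, y = +25, -25 mm in the tin's frame, 4 mm above its underside; axes as the tin's. 12 mm deep, 1.8 mm play a side, rigid. The mushroom stamp fits only with its x and y axes along the tin's (not half a turn round); home, its plate is flush with the foam and its grip point 36 mm above the tin's underside.
- pocket_house (a point): Centre of the floor of the house-shaped foam pocket, at x, y = -25, +25 mm in the tin's frame, 4 mm above its underside; axes as the tin's. 12 mm deep, 1.8 mm play a side, rigid. The house stamp fits only with its x and y axes along the tin's (not half a turn round); home, its plate is flush with the foam and its grip point 36 mm above the tin's underside.
- pocket_cat (a point): Centre of the floor of the cat-shaped foam pocket, at x, y = -25, -25 mm in the tin's frame, 4 mm above its underside; axes as the tin's. 12 mm deep, 1.8 mm play a side, rigid. The cat stamp fits only with its x and y axes along the tin's (not half a turn round); home, its plate is flush with the foam and its grip point 36 mm above the tin's underside.
- notch (a point): Centre of the foot of the notch in the tin's rim, at ledge height (52 mm), 76.5 mm from the tin's axis on its -x side; axes as the tin's.
- lid: Loose flat metal lid: disc of 146 mm diameter, 6 mm thick, 150 g, home on the tin at the start. A key 14 mm wide, as thick as the disc, sticks out of its edge on the -x side to 84 mm from the centre. On its middle stands a wooden bar grip 44 (along x) x 14 (y) x 30 mm high. Origin: centre of the underside; home, this is 52 mm above the tin's underside.
- lid_grip (a point): Point on the lid's axis in its bar grip, 26 mm above the lid's underside (20 mm above the disc, 10 mm below the bar's top); axes as the lid's. Lid home: 78 mm above the tin's underside. With the key resting on the rim the key's side stands 8 mm higher.
- mat_top (a point): Centre of the top of a round cork mat, 136 mm in diameter, 5 mm thick, fixed to the worktop; this point is 5 mm above the worktop. The lid is wider than the mat by 5 mm all round.
- lid_key (a point): Middle of the underside of the lid's key, 76.5 mm from the lid's axis on its -x side; meets the notch point when the lid is home.
- salt: Glass salt shaker with a metal cap, 44 mm across, 90 mm high, a bystander; origin at the centre of its underside.
- pepper: Brown wooden pepper mill, 58 mm across, 140 mm high, a bystander; origin at the centre of its underside.

How it is judged:
By the outcome, as a careful person would: the job done as asked, in the order asked, and still so for the second after the job is handed in, with the robot touching nothing.
Of boot, mushroom, house, cat only 3 to 4 are there at a start; the rules pass over those that are not, and their reading is None.
At some moment in a run one of boot, mushroom, house, cat may be knocked a few centimetres aside while the robot is not near it.
Once in a run the grip may slacken for a moment while it holds something.
It also fails if it takes over 208 s, if anything falls off the work surface, if the arm or the gripper's body presses on something with over 40 N, if the wrist force passes 120 N, or if a joint passes its speed limit or range.

ROBOT

A 6-joint arm with a two-finger parallel gripper is mounted at the origin on a cart in front of the work surface, level with it; the furniture and walls round the work are solid. World frame = base frame: x ahead of the robot, y to its left, z up, the work surface at z = 0. Lengths are in m, angles in rad, forces in N, time in s.
With the tool pointing down it reaches from about 0.35 to 0.8 m from the base axis. Payload 7.3 kg.
Tool frame: the origin (TCP) lies at the very end of the fingers, on their centre line; the grasp point (between the pads) lies 19 mm behind it; z points along the fingers, y is the line along which they close (so a half turn about z gives the same grasp; the last joint's range is limited). The gripper opens to 85 mm and grips with 20 to 120 N. Pads are 22 mm wide; open, the fingers measure 114 mm over their backs; the gripper's body (76 mm by 85 mm) begins 54 mm behind the grasp point. The pads swing forward as they close: fully open they stand 13 mm farther back than shut.
Start: joints at [-1.286, 0.342, 1.524, -0, 1.275, -0.146], TCP at [0.219, -0.477, 0.231] pointing down, gripper open.
Joint ranges: [-2.53, 2.53], [-0.77, 2.02], [0.04, 2.7], [-1, 4.14], [0.28, 2.66], [-3.11, 3.11]. Speed limits (rad/s): [2.57, 2.57, 3.14, 3.14, 3.14, 3.14].

INTERFACE

Orientations are given as a unit quaternion [w, x, y, z].
In Python, from rig import env gives the robot as it stands.
- The arm moves only by the tool jog_arm, never from a script. Its argument "steps" is a list of rows, each a list of 3 entries, a list of its own where there are three numbers: the opening in per cent of the stroke, from 0 (shut) to 100 (fully open), then the shift along the tool's x, y, z in cm, then the turn, a rotation vector about the tool's x, y, z in degrees. A call has 1 to 8 rows; each row is the pose to reach, as a shift and turn from the pose commanded when the call began, along the tool's axes at that moment; what a row does not reach only later rows make up. A row lasts 1/10 s, in which the tool goes at most 50 mm and 8.59 degrees, less where a joint would pass 70% of its speed; a pose out of reach is approached as far as the arm can. A call with a gripper value outside its range is refused whole. The fingers move at their own pace and stop on an object; "grip_force" is the grip in N (left out, the last holds). Time passes only in rows, so rows that repeat a pose let the fingers close. It gives the time, the measured TCP pose, the force, the opening and the grip force at its end, in the units of the state.
- env.get_state(): the state, without advancing time (a new reading comes with each control period).
- env.read_camera(name): name is "scene" or "top" or "wrist"; returns (picture, depth): 400x640x3 uint8, red, green, blue; 400x640 float32, m along the optical axis (not along the pixel's ray), 0 where there is no reading.
- env.camera_info(name): a dict with "camera_matrix" (3x3 intrinsics, pixels), "dist" ([k1, k2, p1, p2, k3] as OpenCV has them; the pictures are not rectified), "cam_to_world" (4x4, takes a point from camera to world coordinates). Camera axes: x right, y down, z forward; pixel columns grow to the right and rows downward; lengths in m; the calibration is good to about 2 mm. A picture is of the moment at which its call begins: read the wrist's pose just before it. camera_info takes no time and is no camera call; for the wrist camera it gives the pose at the moment of the call.
- env.close_job(): hands the job in; it is judged then, once.
Trained networks look in the newest picture that a camera, given by its name, has taken for a name from the list of things; names that differ only in an ending like _2 or _b are one class to them, and where a whole thing is asked for, a point or a joint stands for the part that bears it (a point fixed in the world has none). Each returns a list of dicts, best first, with "score" (0 to 1); they miss things now and then, are a little off and sometimes report something else, mostly with a low value. They report only what shows in the picture. A call takes as long as a camera call.
- env.cut_out(camera, name): "pixels" (400x640 bool, what is visible of it) and "at" ([column, row] in pixels, amid what is visible of it).
- env.spot_point(camera, name): "at" ([column, row] in pixels: a listed point, or the origin of a listed thing).
The state is a dict: "t": time; "q": joint angles; "joint_velocities": joint speeds; "effort": joint torques, N m; "tcp_pos": TCP position; "tool_rot": TCP orientation; "wrist_force": force on the tool from outside, world axes, zero at the start; "wrist_torque": the same for the moment, N m; "finger_gap": finger opening in m; "grasp_force": force on a finger pad.
Only numpy, scipy, OpenCV 4.12 (cv2) and the standard library are available. Lean on these libraries where they do the work, as an engineer would, in place of code of your own. Each camera call takes 0.05 s, during which the arm holds its last target. There are 200 camera calls.

## Working session

There is one attempt and no reset: what is moved stays moved. The work goes in short steps, Python scripts to look and compute and a tool call to move; the robot and the scene stay as the last step left them, time stands still between calls to the robot, and variables do not carry over. Pictures are saved under pics/ and viewed, at most 14 in all, crops included, and the job is handed in when it is done.

Besides the shell and the picture viewer there is one more tool, called as name(argument=value, ...), one argument or row to a line, values as JSON. jog_arm: Moves the arm, as the interface text tells. Its arguments: {"type":"object","properties":{"steps":{"type":"array"},"grip_force":{"type":"number"}},"required":["steps"]}

```bash
ls; mkdir -p pics
cat > h.py <<'E'
import numpy as np,cv2
from rig import env
from scipy.spatial.transform import Rotation as R
def look(cam,save=None):
    info=env.camera_info(cam); im,d=env.read_camera(cam)
    if save: cv2.imwrite('pics/'+save,im[:,:,::-1])
    return im,d,info
def ray(info,uv):
    uv=np.asarray(uv,float).reshape(-1,1,2)
    n=cv2.undistortPoints(uv,np.array(info['camera_matrix'],float),np.array(info['dist'],float)).reshape(-1,2)
    return np.c_[n,np.ones(len(n))]
def at_z(info,uv,z):
    T=np.array(info['cam_to_world']); r=ray(info,uv)@T[:3,:3].T; o=T[:3,3]
    return o+r*((z-o[2])/r[:,2])[:,None]
def cloud(info,d):
    v,u=np.mgrid[0:400,0:640]; T=np.array(info['cam_to_world'])
    P=ray(info,np.c_[u.ravel(),v.ravel()])*d.reshape(-1,1)
    return (P@T[:3,:3].T+T[:3,3]).reshape(400,640,3)
E
python3 - <<'E'
from h import *
s=env.get_state();print(s['t'],s['tcp_pos'],s['tool_rot'],s['finger_gap'])
im,d,i=look('top','top0.png'); P=cloud(i,d); print(np.round(i['cam_to_world'],3).tolist())
for n in ['boot','mushroom','house','cat']:
  for r in env.spot_point('top',n+'_grip')[:2]:
    print(n,r['score'],r['at'],at_z(i,r['at'],.032).round(4))
for n,z in [('tin',0),('notch',.052),('lid',.052),('lid_grip',.078),('lid_key',.052),('mat_top',.005),('salt',0),('pepper',0)]:
  for r in env.spot_point('top',n)[:1]: print(n,r['score'],r['at'],at_z(i,r['at'],z).round(4))
look('scene','scene0.png')
E
```

```text
pics
0.0 [ 0.2191494  -0.47663195  0.230619  ] [-7.79819663e-04  9.76892745e-01  2.13728693e-01 -4.96902753e-05] 0.08542682419189451
[[-0.008, -0.992, 0.126, 0.422], [-0.999, 0.013, 0.04, 0.113], [-0.041, -0.125, -0.991, 0.919], [0.0, 0.0, 0.0, 1.0]]
boot 0.72 [437.6, 255.6] [[ 0.4123 -0.1028  0.032 ]]
mushroom 0.53 [284.5, 274.4] [[0.3743 0.2315 0.032 ]]
mushroom 0.31 [378.3, 227.3] [[0.4754 0.0243 0.032 ]]
house 0.77 [390.6, 248.7] [[ 0.4283 -0.0013  0.032 ]]
cat 0.66 [327.1, 264.0] [[0.3962 0.1379 0.032 ]]
tin 0.74 [327.3, 262.2] [[0.3994 0.1383 0.    ]]
notch 0.68 [380.6, 222.6] [[0.4842 0.0211 0.052 ]]
lid 0.86 [365.6, 191.4] [[0.5527 0.0519 0.052 ]]
lid_grip 0.61 [363.7, 189.6] [[0.5527 0.0576 0.078 ]]
lid_key 0.59 [375.3, 228.2] [[0.4723 0.0328 0.052 ]]
mat_top 0.97 [283.4, 205.1] [[0.5305 0.2382 0.005 ]]
salt 0.9 [237.6, 237.2] [[0.4578 0.345  0.    ]]
pepper 0.97 [347.5, 140.9] [[0.6813 0.088  0.    ]]
```

View pics/top0.png

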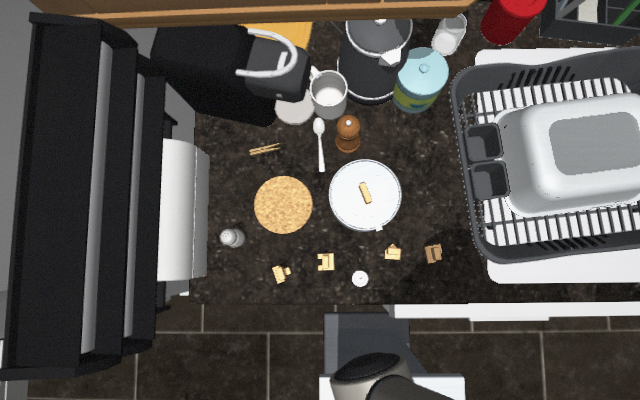

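View pics/scene0.png

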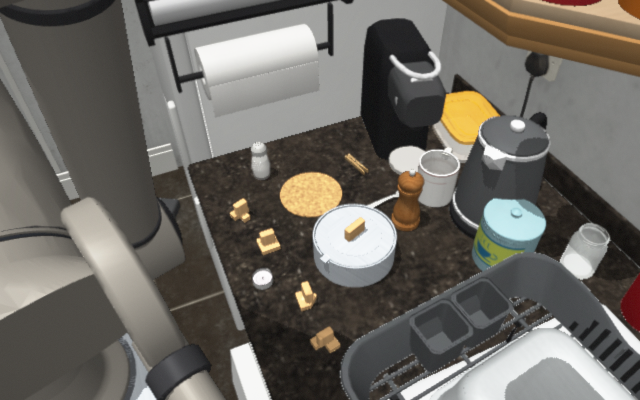

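Top view: tin and lid at about (365,195) with the key at (379,228), mat at (283,205). All four stamps are there: mushroom (281,273), cat (326,262), house (392,252), boot (433,253). The scene view agrees. I'll write a move helper, then go above the tin.

```bash
cat >> h.py <<'E'
def go(p,yaw):
    """shift (cm) and z-turn (deg) in tool axes from the present pose to a straight-down pose"""
    s=env.get_state(); w,x,y,z=s['tool_rot']; R0=R.from_quat([x,y,z,w])
    c,n=np.cos(np.radians(yaw)),np.sin(np.radians(yaw))
    R1=R.from_matrix(np.array([[c,n,0],[n,-c,0],[0,0,-1]]))
    sh=R0.inv().apply(np.array(p)-s['tcp_pos'])*100
    rv=np.degrees((R0.inv()*R1).as_rotvec())
    print('t',round(s['t'],2),'tcp',s['tcp_pos'].round(4),'F',np.round(s['wrist_force'],1),'gap',round(s['finger_gap'],4),'GO',sh.round(2).tolist(),rv.round(1).tolist())
def yawof():
    w,x,y,z=env.get_state()['tool_rot']; m=R.from_quat([x,y,z,w]).as_matrix(); return np.degrees(np.arctan2(m[1,0],m[0,0]))
E
python3 -c "
from h import *
go([.36,-.05,.27],15);go([.50,.056,.27],15);print(np.linalg.inv(R.from_quat(np.roll(env.get_state()['tool_rot'],-1)).as_matrix())@(np.array(env.camera_info('wrist')['cam_to_world'])[:3,3]-env.get_state()['tcp_pos']))
"
```

```text
t 0.7 tcp [ 0.2192 -0.477   0.2313] F [0.2 0.3 0.5] gap 0.0855 GO [30.62, -32.92, -3.87] [0.0, 0.0, 9.7]
t 0.7 tcp [ 0.2192 -0.477   0.2313] F [0.2 0.3 0.5] gap 0.0855 GO [47.77, -36.71, -3.87] [0.0, 0.0, 9.7]
[ 0.06789645  0.00113168 -0.14152306]
```

jog_arm(
  steps=[
    [100,[30.6,-32.9,-3.9],[0,0,9.7]],
    [100,[30.6,-32.9,-3.9],[0,0,9.7]],
    [100,[30.6,-32.9,-3.9],[0,0,9.7]],
    [100,[30.6,-32.9,-3.9],[0,0,9.7]],
    [100,[30.6,-32.9,-3.9],[0,0,9.7]],
    [100,[30.6,-32.9,-3.9],[0,0,9.7]],
    [100,[30.6,-32.9,-3.9],[0,0,9.7]],
    [100,[30.6,-32.9,-3.9],[0,0,9.7]],
  ],
)

```text
t: 1.5
tcp_pos: [0.3442, -0.0967, 0.2664]
tool_rot: [0.0, 0.992, 0.13, 0.001]
wrist_force: [1.4, -0.3, 0.3]
finger_gap: 0.0852
grasp_force: 0.0
```

```bash
python3 -c "
from h import *
go([.36,-.05,.27],15);go([.47,.034,.27],15)"
```

```text
t 1.5 tcp [ 0.3442 -0.0967  0.2664] F [ 1.4 -0.3  0.3] gap 0.0852 GO [2.73, -4.11, -0.36] [0.1, -0.1, -0.1]
t 1.5 tcp [ 0.3442 -0.0967  0.2664] F [ 1.4 -0.3  0.3] gap 0.0852 GO [15.53, -9.38, -0.35] [0.1, -0.1, -0.1]
```

jog_arm(
  steps=[
    [100,[15.5,-9.4,0],[0,0,0]],
    [100,[15.5,-9.4,0],[0,0,0]],
    [100,[15.5,-9.4,0],[0,0,0]],
    [100,[15.5,-9.4,0],[0,0,0]],
    [100,[15.5,-9.4,0],[0,0,0]],
    [100,[15.5,-9.4,0],[0,0,0]],
    [100,[15.5,-9.4,0],[0,0,0]],
  ],
)

```text
t: 2.2
tcp_pos: [0.4688, 0.0317, 0.2659]
tool_rot: [0.0, 0.992, 0.13, -0.0]
wrist_force: [0.3, -0.5, -0.8]
finger_gap: 0.0857
grasp_force: 0.0
```

Run:
```python
from h import *
im,d,i=look('wrist','w1.png'); P=cloud(i,d)
print(env.get_state()['tcp_pos'],yawof())
for n,z in [('lid',.052),('lid_grip',.078),('lid_key',.058),('notch',.052)]:
  for r in env.spot_point('wrist',n)[:2]: print(n,r['score'],r['at'],at_z(i,r['at'],z).round(4))
# rim / disc from depth
c=np.array([.5527,.0555])
r=np.hypot(P[...,0]-c[0],P[...,1]-c[1]); ok=(d>0)&(r<.1)
m=ok&(P[...,2]>.05)
print('z hist',np.histogram(P[ok][:,2],bins=np.arange(-.01,.11,.005)))
u8=(m*255).astype(np.uint8); cn=max(cv2.findContours(u8,0,1)[0],key=cv2.contourArea)
h=cv2.convexHull(cn).reshape(-1,2); W=at_z(i,h,.06)[:,:2]
from scipy.optimize import least_squares
f=least_squares(lambda q:np.hypot(W[:,0]-q[0],W[:,1]-q[1])-q[2],[*c,.078],loss='soft_l1',f_scale=.001);print('circle',f.x)
g=ok&(P[...,2]>.078)&(r<.04);G=P[g][:,:2];v=np.linalg.svd(G-G.mean(0),full_matrices=False)[2][0]
print('bar',G.mean(0),np.degrees(np.arctan2(v[1],v[0])),g.sum(),P[g][:,2].max())
```

```text
[0.46881866 0.03150444 0.2659974 ] 14.910836513731528
lid 0.74 [317.9, 114.0] [[0.5414 0.0505 0.052 ]]
lid_grip 0.61 [316.7, 109.2] [[0.5455 0.053  0.078 ]]
lid_key 0.62 [325.0, 170.0] [[0.4798 0.025  0.058 ]]
lid_key 0.21 [102.2, 118.8] [[0.4713 0.2995 0.058 ]]
notch 0.73 [323.3, 170.2] [[0.4781 0.0266 0.052 ]]
notch 0.68 [184.5, 82.2] [[0.5366 0.2104 0.052 ]]
z hist (array([    0,  2703,   296,     0,     0,     0,     0,     0,     0,
           0,     0,    60,   684, 13377,    88,     0,     0,     0,
          48,   509,     0,     0,     0]), array([-0.01 , -0.005,  0.   ,  0.005,  0.01 ,  0.015,  0.02 ,  0.025,
        0.03 ,  0.035,  0.04 ,  0.045,  0.05 ,  0.055,  0.06 ,  0.065,
        0.07 ,  0.075,  0.08 ,  0.085,  0.09 ,  0.095,  0.1  ,  0.105]))
circle [-0.16159926 -0.0808467   0.55365777]
bar [0.54752594 0.05302436] -158.51617322441237 557 0.08899408944114157
```

View pics/w1.png

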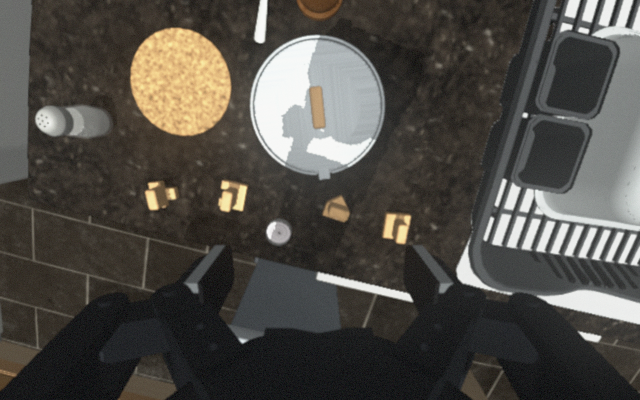

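Wrist view: lid centred at about (317,106), key at (324,172), mat at (181,81), and the stamps at (158,195), (233,195), (337,209) and (397,228). The yaw is about 21.5°. I'll fit the tin circle and go to pre-grasp.

Run:
```python
from h import *
from scipy.optimize import least_squares
im,d,i=look('wrist'); P=cloud(i,d)
def circ(c,r0,zlo,zhi):
    r=np.hypot(P[...,0]-c[0],P[...,1]-c[1]); m=(d>0)&(r<r0+.012)&(P[...,2]>zlo)&(P[...,2]<zhi)
    W=P[m][:,:2].astype(np.float32); a=np.arctan2(W[:,1]-c[1],W[:,0]-c[0]); rr=np.hypot(*(W-c).T)
    E=np.array([W[(a>=t)&(a<t+.07)][np.argmax(rr[(a>=t)&(a<t+.07)])] for t in np.arange(-3.1,3.1,.07) if ((a>=t)&(a<t+.07)).any()])
    f=least_squares(lambda q:np.hypot(E[:,0]-q[0],E[:,1]-q[1])-q[2],[*c,r0],loss='soft_l1',f_scale=.0007);return f.x
print('tin',circ(np.array([.5475,.053]),.078,.055,.065))
for r in env.spot_point('wrist','mat_top')[:1]: print('mat',r['score'],at_z(i,r['at'],.005))
m=env.cut_out('wrist','mat_top')[0]['pixels']; print(P[m&(d>0)].mean(0))
go([.5475,.053,.14],21.5)
```

```text
tin [0.54687164 0.0531992  0.07793396]
mat 0.55 [[0.53017454 0.23478238 0.005     ]]
[0.53611343 0.23781805 0.00394851]
t 2.6 tcp [0.4693 0.0319 0.266 ] F [-1.4  0.  -0.5] gap 0.0851 GO [8.09, -0.02, 12.6] [0.0, -0.0, -6.6]
```

jog_arm(
  steps=[
    [50,[8.1,0,8],[0,0,-6.6]],
    [50,[8.1,0,12.6],[0,0,-6.6]],
    [50,[8.1,0,12.6],[0,0,-6.6]],
    [50,[8.1,0,12.6],[0,0,-6.6]],
    [50,[8.1,0,12.6],[0,0,-6.6]],
  ],
)

```text
t: 3.1
tcp_pos: [0.5471, 0.0532, 0.1389]
tool_rot: [-0.0, 0.982, 0.187, -0.002]
wrist_force: [-0.6, -0.4, 1.0]
finger_gap: 0.0428
grasp_force: 0.0
```

Run:
```python
from h import *
im,d,i=look('wrist'); P=cloud(i,d)
g=(d>0)&(np.hypot(P[...,0]-.547,P[...,1]-.053)<.035)&(P[...,2]>.08)&(P[...,2]<.1);G=P[g][:,:2].astype(np.float32)
print(g.sum(),cv2.minAreaRect(G),P[g][:,2].max())
for r in env.spot_point('wrist','lid_key')[:1]: print(r['score'],at_z(i,r['at'],.052))
go([.5470,.0532,.062],21.5)
```

```text
1137 ((0.547529935836792, 0.05282152071595192), (0.04364723712205887, 0.013813294470310211), 21.204662322998047) 0.08872226257232119
0.57 [[0.47960419 0.02579241 0.052     ]]
t 3.2 tcp [0.5482 0.053  0.142 ] F [-0.1  0.5 -0.1] gap 0.0425 GO [-0.13, -0.07, 8.0] [0.1, -0.2, 0.1]
```

jog_arm(
  steps=[
    [50,[0,0,5],[0,0,0]],
    [50,[0,0,7.8],[0,0,0]],
    [50,[0,0,7.8],[0,0,0]],
    [0,[0,0,7.8],[0,0,0]],
    [0,[0,0,7.8],[0,0,0]],
    [0,[0,0,7.8],[0,0,0]],
    [0,[0,0,7.8],[0,0,0]],
    [0,[0,0,7.8],[0,0,0]],
  ],
  grip_force=60,
)

```text
t: 4.0
tcp_pos: [0.5496, 0.0531, 0.0651]
tool_rot: [0.001, 0.982, 0.187, 0.003]
wrist_force: [-0.9, -0.2, 7.2]
finger_gap: 0.0127
grasp_force: 59.5
```

jog_arm(
  steps=[
    [0,[0,0,-3],[0,0,0]],
    [0,[0,0,-6],[0,0,0]],
    [0,[0,0,-6],[0,0,0]],
    [0,[0,0,-6],[0,0,0]],
  ],
)

```text
t: 4.4
tcp_pos: [0.5484, 0.0532, 0.1235]
tool_rot: [0.0, 0.982, 0.187, 0.002]
wrist_force: [-0.4, 0.4, -1.4]
finger_gap: 0.013
grasp_force: 59.1
```

Run:
```python
from h import *
go([.533,.237,.123],21.5); go([.533,.237,.018],21.5)
im,d,i=look('top','top1.png');P=cloud(i,d)
r=np.hypot(P[...,0]-.533,P[...,1]-.237);m=(d>0)&(r<.09)&(P[...,2]<.012)
hsv=cv2.cvtColor(im,cv2.COLOR_RGB2HSV); m&=(hsv[...,2]>110)&(hsv[...,1]>60)
print(cv2.minEnclosingCircle(P[m][:,:2].astype(np.float32)),P[m].mean(0))
```

```text
t 4.4 tcp [0.5484 0.0532 0.1235] F [-0.4  0.4 -1.4] gap 0.013 GO [5.33, -17.65, 0.04] [0.1, -0.2, 0.1]
t 4.4 tcp [0.5484 0.0532 0.1235] F [-0.4  0.4 -1.4] gap 0.013 GO [5.3, -17.67, 10.54] [0.1, -0.2, 0.1]
((0.5339893698692322, 0.24083183705806732), 0.0693773627281189) [0.53251712 0.24000087 0.00384683]
```

jog_arm(
  steps=[
    [0,[5.3,-17.8,0],[0,0,0]],
    [0,[5.3,-17.8,0],[0,0,0]],
    [0,[5.3,-17.8,0],[0,0,0]],
    [0,[5.3,-17.8,0],[0,0,0]],
    [0,[5.3,-17.8,5],[0,0,0]],
    [0,[5.3,-17.8,9],[0,0,0]],
    [0,[5.3,-17.8,10.4],[0,0,0]],
    [0,[5.3,-17.8,10.4],[0,0,0]],
  ],
)

```text
t: 5.25
tcp_pos: [0.5303, 0.2381, 0.017]
tool_rot: [0.0, 0.982, 0.187, -0.002]
wrist_force: [0.3, 0.5, -1.8]
finger_gap: 0.0127
grasp_force: 64.0
```

Not touching down yet (the force is just the weight). I'll lower 2 mm more and release gently.

jog_arm(
  steps=[
    [0,[0,0,0.2],[0,0,0]],
    [0,[0,0,0.3],[0,0,0]],
    [35,[0,0,0.3],[0,0,0]],
    [35,[0,0,0.3],[0,0,0]],
    [35,[0,0,0.3],[0,0,0]],
    [35,[0,0,-5],[0,0,0]],
    [35,[0,0,-10],[0,0,0]],
    [35,[0,0,-15],[0,0,0]],
  ],
)

```text
t: 6.05
tcp_pos: [0.5311, 0.238, 0.1661]
tool_rot: [0.0, 0.982, 0.187, -0.001]
wrist_force: [1.2, -0.5, 1.4]
finger_gap: 0.0299
grasp_force: 0.0
```

Run:
```python
from h import *
go([.44,.05,.25],0)
```

```text
t 6.05 tcp [0.5311 0.238  0.1661] F [ 1.2 -0.5  1.4] gap 0.0299 GO [-15.4, 14.14, -8.37] [0.0, 0.1, 21.6]
```

jog_arm(
  steps=[
    [35,[-15.4,14.1,-8.4],[0,0,21.6]],
    [35,[-15.4,14.1,-8.4],[0,0,21.6]],
    [35,[-15.4,14.1,-8.4],[0,0,21.6]],
    [35,[-15.4,14.1,-8.4],[0,0,21.6]],
    [35,[-15.4,14.1,-8.4],[0,0,21.6]],
    [35,[-15.4,14.1,-8.4],[0,0,21.6]],
    [35,[-15.4,14.1,-8.4],[0,0,21.6]],
  ],
)

```text
t: 6.75
tcp_pos: [0.4403, 0.0503, 0.249]
tool_rot: [-0.0, 1.0, -0.001, 0.0]
wrist_force: [-0.1, 0.3, 0.1]
finger_gap: 0.0302
grasp_force: 0.0
```

```bash
cat >> h.py <<'E'
def box(a,b,c,d): return [(a,c),(b,c),(b,d),(a,d)]
SH={'boot':[(-19,-18),(19,-18),(19,0),(2,0),(2,18),(-19,18)],
'mushroom':[(-8,-18),(8,-18),(8,0),(19,0),(19,18),(-19,18),(-19,0),(-8,0)],
'house':[(-17,-18),(17,-18),(17,1),(0,18),(-17,1)],
'cat':[(-19,-18),(19,-18),(19,18),(7,18),(7,7),(-7,7),(-7,18),(-19,18)]}
def stamps(P,d,zoff=0,names=SH,near=None,rad=.03):
    """find grip bars by height, then best (name, turn) by plate overlap"""
    for n in names:
        c=np.array(near[n]); r=np.hypot(P[...,0]-c[0],P[...,1]-c[1])
        g=(d>0)&(r<rad)&(P[...,2]>zoff+.034)&(P[...,2]<zoff+.05)
        if g.sum()<8: print(n,'no bar',g.sum()); continue
        rc=cv2.minAreaRect(P[g][:,:2].astype(np.float32)); ctr=np.array(rc[0]); (w,h),a=rc[1],rc[2]
        if w<h: a+=90
        m=(d>0)&(r<.045)&(P[...,2]>zoff+.006)&(P[...,2]<zoff+.017); Q=P[m][:,:2]-ctr
        al=(d>0)&(np.hypot(*(P[...,:2]-ctr).transpose(2,0,1))<.035)&(P[...,2]<zoff+.004); F=P[al][:,:2]-ctr
        res=[]
        for k,poly in SH.items():
            pg=np.array(poly,np.float32)
            for t in (a,a+180):
                c_,s_=np.cos(np.radians(t)),np.sin(np.radians(t)); Rm=np.array([[c_,-s_],[s_,c_]])
                ins=lambda X:np.mean([cv2.pointPolygonTest(pg,tuple(map(float,q)),False)>=0 for q in (X@Rm*1000)]) if len(X) else 0
                res.append((round(ins(Q)-ins(F),3),k,round((t+180)%360-180,1)))
        res.sort(reverse=True); print(n,ctr.round(4),'size',np.round((w,h),4),'zmax',P[g][:,2].max().round(4),res[:3])
def grey(im,P): pass
E
python3 - <<'E'
from h import *
im,d,i=look('wrist','w2.png'); P=cloud(i,d)
near={}
for n in SH:
  for r in env.spot_point('wrist',n+'_grip')[:2]: 
    p=at_z(i,r['at'],.032)[0]; print(n,r['score'],r['at'],p.round(4)); near.setdefault(n,p[:2])
stamps(P,d,0,SH,near)
for n in SH:
  for r in env.spot_point('wrist','pocket_'+n)[:1]: print('pocket',n,r['score'],r['at'],at_z(i,r['at'],.004)[0].round(4))
for r in env.spot_point('wrist','notch')[:1]: print('notch',r['score'],at_z(i,r['at'],.052)[0].round(4))
E
```

```text
boot 0.61 [433.8, 194.4] [ 0.4165 -0.1     0.032 ]
mushroom 0.72 [175.4, 219.4] [0.3824 0.2398 0.032 ]
house 0.58 [361.6, 187.8] [ 0.4252 -0.006   0.032 ]
boot [ 0.4188 -0.1018] size [0.028  0.0152] zmax 0.043 [(np.float64(0.869), 'boot', -172.5), (np.float64(0.862), 'cat', -172.5), (np.float64(0.68), 'mushroom', 7.5)]
mushroom [0.3792 0.2377] size [0.0281 0.0143] zmax 0.0432 [(np.float64(0.86), 'mushroom', 16.3), (np.float64(0.761), 'cat', 16.3), (np.float64(0.653), 'house', -163.7)]
house [ 0.4244 -0.0095] size [0.0279 0.0147] zmax 0.0431 [(np.float64(0.913), 'house', -91.8), (np.float64(0.802), 'mushroom', 88.2), (np.float64(0.738), 'boot', -91.8)]Traceback (most recent call last):
  File "<stdin>", line 7, in <module>
  File "h.py", line 37, in stamps
    c=np.array(near[n]); r=np.hypot(P[...,0]-c[0],P[...,1]-c[1])
               ~~~~^^^
KeyError: 'cat'
```

View pics/w2.png

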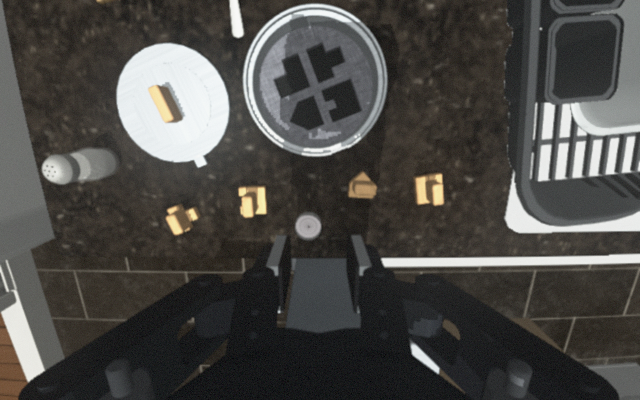

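The lid lies on the mat. The pockets show in the tin: boot (292,75), mushroom (325,60), cat (343,102), house (307,113). Stamps: mushroom (180,218), cat (253,201), house (362,187), boot (430,189). Next I'll fit the tin pose from the foam depth and find the cat.

```bash
cat >> h.py <<'E'
PK={'boot':(25,25),'mushroom':(25,-25),'house':(-25,25),'cat':(-25,-25)}
def tinfit(P,d,x0=(.547,.053,21.3),used=SH,verbose=1):
    from scipy.optimize import minimize
    r=np.hypot(P[...,0]-x0[0],P[...,1]-x0[1]); m=(d>0)&(r<.060)&(P[...,2]<.025)
    X=P[m]; low=np.clip((.016-X[:,2])/.012,0,1)
    polys=[np.array(SH[k])+PK[k] for k in used]
    N=160; M=np.zeros((N*4,N*4),np.float32)
    for p in polys: cv2.fillPoly(M,[np.int32(np.round((p+80)*4))],1)
    M=cv2.GaussianBlur(M,(0,0),4)
    def cost(q):
        t=np.radians(q[2]*10); c,s=np.cos(t),np.sin(t); Y=(X[:,:2]-np.array([q[0],q[1]])/100)@np.array([[c,-s],[s,c]])*1000
        v=cv2.remap(M,((Y[:,0]+80)*4).astype(np.float32)[:,None],((Y[:,1]+80)*4).astype(np.float32)[:,None],1).ravel()
        return np.mean((v-low)**2)
    f=minimize(cost,[x0[0]*100,x0[1]*100,x0[2]/10],method='Nelder-Mead',options=dict(initial_simplex=[[x0[0]*100+a,x0[1]*100+b,x0[2]/10+c] for a,b,c in [(0,0,0),(.4,0,0),(0,.4,0),(0,0,.4)]]))
    print('tinfit',f.x*np.array([.01,.01,10]),f.fun,len(X))
E
python3 - <<'E'
from h import *
im,d,i=look('wrist'); P=cloud(i,d)
tinfit(P,d)
p=at_z(i,[253,198],.04)[0]; print(p); stamps(P,d,0,['cat'],{'cat':p[:2]})
for n in SH:
  for r in env.spot_point('wrist','pocket_'+n)[:1]: print('pocket',n,r['score'],r['at'],at_z(i,r['at'],.004)[0].round(4))
t=np.radians(21.3)
for n,(a,b) in PK.items(): print(n,np.round([.547+(a*np.cos(t)-b*np.sin(t))/1e3,.053+(a*np.sin(t)+b*np.cos(t))/1e3],4))
go([.4188,-.1018,.1],7.5)
E
```

```text
tinfit [ 0.54836599  0.05289249 21.00017883] 0.07247453983813563 7927
[0.41340144 0.13262059 0.04      ]
cat [0.4027 0.1405] size [0.0274 0.0143] zmax 0.044 [(np.float64(0.919), 'cat', 0.9), (np.float64(0.714), 'boot', 0.9), (np.float64(0.707), 'cat', -179.1)]
pocket boot 0.94 [291.6, 77.0] [0.5606 0.084  0.004 ]
pocket mushroom 0.64 [329.9, 60.9] [0.5794 0.0363 0.004 ]
pocket house 0.8 [300.0, 113.5] [0.5165 0.0741 0.004 ]
pocket cat 0.9 [344.9, 102.9] [0.5297 0.0166 0.004 ]
boot [0.5612 0.0854]
mushroom [0.5794 0.0388]
house [0.5146 0.0672]
cat [0.5328 0.0206]
t 7.25 tcp [0.4402 0.0508 0.2487] F [-0.1  0.2  0.1] gap 0.0299 GO [-2.14, 15.26, 14.87] [0.0, 0.0, -7.5]
```

jog_arm(
  steps=[
    [40,[-2.1,15.3,5],[0,0,-7.5]],
    [40,[-2.1,15.3,10],[0,0,-7.5]],
    [40,[-2.1,15.3,11.5],[0,0,-7.5]],
    [40,[-2.1,15.3,11.5],[0,0,-7.5]],
    [40,[-2.1,15.3,11.5],[0,0,-7.5]],
    [40,[-2.1,15.3,11.5],[0,0,-7.5]],
  ],
)

```text
t: 7.85
tcp_pos: [0.4188, -0.1029, 0.1334]
tool_rot: [-0.0, 0.998, 0.064, -0.001]
wrist_force: [-0.0, -0.0, 0.8]
finger_gap: 0.0341
grasp_force: 0.0
```

Run:
```python
from h import *
im,d,i=look('wrist'); P=cloud(i,d)
stamps(P,d,0,['boot'],{'boot':(.4188,-.1018)})
cv2.imwrite('pics/w3.png',im[200:400,120:520,::-1])
go([.4188,-.1018,.016],7.5)
```

```text
boot [ 0.4187 -0.1019] size [0.0273 0.0137] zmax 0.0425 [(np.float64(0.959), 'boot', -172.4), (np.float64(0.785), 'cat', -172.4), (np.float64(0.73), 'cat', 7.6)]
t 7.9 tcp [ 0.4195 -0.1025  0.1342] F [0.4 0.2 0.8] gap 0.0341 GO [-0.06, -0.08, 11.82] [-0.0, -0.0, -0.1]
```

View pics/w3.png

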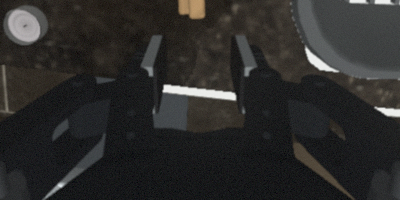

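The boot is confirmed at -172.4°. Its bar shows at the top edge of the crop, near (190,5). Descend and grip.

jog_arm(
  steps=[
    [40,[0,-0.1,5],[0,0,0]],
    [40,[0,-0.1,10],[0,0,0]],
    [40,[0,-0.1,11.8],[0,0,0]],
    [40,[0,-0.1,11.8],[0,0,0]],
    [0,[0,-0.1,11.8],[0,0,0]],
    [0,[0,-0.1,11.8],[0,0,0]],
    [0,[0,-0.1,11.8],[0,0,0]],
    [0,[0,-0.1,11.8],[0,0,0]],
  ],
)

```text
t: 8.7
tcp_pos: [0.4205, -0.1018, 0.0176]
tool_rot: [0.001, 0.998, 0.065, 0.002]
wrist_force: [1.7, 2.6, 8.3]
finger_gap: 0.013
grasp_force: 59.7
```

jog_arm(
  steps=[
    [0,[0,0,-5],[0,0,0]],
    [0,[0,0,-10],[0,0,-8]],
    [0,[0,0,-12],[0,0,-16]],
    [0,[0,0,-12],[0,0,-24]],
    [0,[0,0,-12],[0,0,-32]],
    [0,[0,0,-12],[0,0,-40]],
    [0,[0,0,-12],[0,0,-48]],
    [0,[0,0,-12],[0,0,-56]],
  ],
)

```text
t: 9.5
tcp_pos: [0.4191, -0.1016, 0.1368]
tool_rot: [0.001, 0.849, 0.529, 0.0]
wrist_force: [-0.5, 0.7, 0.5]
finger_gap: 0.0132
grasp_force: 58.8
```

```bash
python3 -c "
from h import *
print(yawof(),env.get_state()['grasp_force']); go([.5475+.001*(25*.932-25*.362),.053+.001*(25*.362+25*.932),.14],yawof())"
```

```text
63.81081855699897 58.750269412994385
t 9.5 tcp [ 0.4191 -0.1016  0.1368] F [-0.5  0.7  0.5] gap 0.0132 GO [23.07, 4.55, -0.31] [0.1, 0.0, 0.0]
```

jog_arm(
  steps=[
    [0,[5,1,0],[0,0,-8]],
    [0,[10,2,0],[0,0,-16]],
    [0,[15,3,0],[0,0,-24]],
    [0,[20,4,0],[0,0,-32]],
    [0,[23,4.5,0],[0,0,-40]],
    [0,[23,4.5,0],[0,0,-48]],
    [0,[23,4.5,0],[0,0,-56]],
    [0,[23,4.5,0],[0,0,-64]],
  ],
)

```text
t: 10.3
tcp_pos: [0.562, 0.0847, 0.1366]
tool_rot: [0.0, 0.439, 0.898, 0.0]
wrist_force: [0.1, -0.1, -0.9]
finger_gap: 0.0128
grasp_force: 58.8
```

jog_arm(
  steps=[
    [0,[0,0,0],[0,0,-8]],
    [0,[0,0,0],[0,0,-16]],
    [0,[0,0,0],[0,0,-24]],
    [0,[0,0,0],[0,0,-32]],
    [0,[0,0,0],[0,0,-40]],
    [0,[0,0,0],[0,0,-48]],
    [0,[0,0,0],[0,0,-56]],
    [0,[0,0,0],[0,0,-64]],
  ],
)

```text
t: 11.1
tcp_pos: [0.562, 0.0842, 0.1368]
tool_rot: [0.001, -0.103, 0.995, -0.0]
wrist_force: [-0.4, -0.4, -0.9]
finger_gap: 0.0128
grasp_force: 58.8
```

```bash
python3 -c "
from h import *
im,d,i=look('wrist','w4.png'); im,d,i=look('top');P=cloud(i,d);tinfit(P,d)
print(yawof(),env.get_state()['grasp_force']); go([.5475+.001*(25*.932-25*.362),.053+.001*(25*.362+25*.932),.06],201.2)"
```

```text
tinfit [ 0.54725289  0.05463589 20.56898844] 0.05999445007755038 1431
-168.45172107365516 58.81252348423004
t 11.2 tcp [0.562  0.0842 0.1367] F [ 0.6 -0.5 -0.7] gap 0.0128 GO [0.01, 0.12, 7.67] [-0.0, 0.1, -9.7]
```

View pics/w4.png

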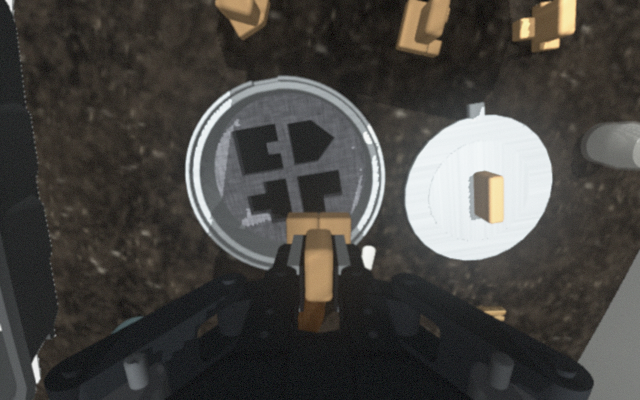

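The boot is held at about (318,262). The pockets show clearly: boot (320,185), house (311,143), cat (255,148), mushroom (265,200).

jog_arm(
  steps=[
    [0,[0,0.1,3],[0,0,-8]],
    [0,[0,0.1,6],[0,0,-9.7]],
    [0,[0,0.1,6],[0,0,-9.7]],
  ],
)

```text
t: 11.5
tcp_pos: [0.5591, 0.0851, 0.0729]
tool_rot: [-0.003, -0.182, 0.983, 0.001]
wrist_force: [0.0, -0.0, -1.5]
finger_gap: 0.0129
grasp_force: 58.8
```

```bash
cat >> h.py <<'E'
def held(im,P,d):
    """plan pose of the held stamp: wood-coloured pixels near the tool; bar-top rectangle, against the TCP"""
    s=env.get_state(); p=s['tcp_pos']; hsv=cv2.cvtColor(im,cv2.COLOR_RGB2HSV)
    w=(d>0)&(hsv[...,1]>70)&(hsv[...,0]<25)&(np.hypot(P[...,0]-p[0],P[...,1]-p[1])<.032)
    b=w&(abs(P[...,2]-(p[2]+.027))<.006); 
    if b.sum()>20: print('bar-TCP mm',((np.array(cv2.minAreaRect(P[b][:,:2].astype(np.float32))[0])-p[:2])*1000).round(1),cv2.minAreaRect(P[b][:,:2].astype(np.float32))[1:],b.sum(),'ztop-tcp',(P[b][:,2].max()-p[2]).round(4))
    q=w&(abs(P[...,2]-(p[2]-.004))<.006); print('plate px',q.sum(), 'z-tcp',(np.median(P[q][:,2])-p[2]).round(4) if q.any() else None)
def tgt(n,x0=(.5475,.053,21.2),z=.06,dyaw=180):
    t=np.radians(x0[2]); a,b=PK[n]; go([x0[0]+(a*np.cos(t)-b*np.sin(t))/1e3,x0[1]+(a*np.sin(t)+b*np.cos(t))/1e3,z],x0[2]+dyaw)
E
python3 -c "
from h import *
im,d,i=look('wrist');P=cloud(i,d);tinfit(P,d,used=['cat','house','mushroom']);held(im,P,d)
print(yawof()); tgt('boot',z=.05)"
```

```text
tinfit [ 0.54914527  0.05246258 21.12750408] 0.11221701437766207 18935
bar-TCP mm [ 0.4 -0.1] ((0.02543817274272442, 0.01430424302816391), 22.07442283630371) 635 ztop-tcp 0.0326
plate px 1142 z-tcp -0.0087
-159.0320314781371
t 11.55 tcp [0.5606 0.0852 0.075 ] F [ 1.   0.1 -0.1] gap 0.0128 GO [-0.12, -0.03, 2.5] [0.1, -0.2, -0.2]
```

jog_arm(
  steps=[
    [0,[-0.1,0,2],[0,0,0]],
    [0,[-0.1,0,3.5],[0,0,0]],
    [0,[-0.1,0,3.5],[0,0,0]],
    [0,[-0.1,0,4],[0,0,0]],
    [0,[-0.1,0,4],[0,0,0]],
  ],
)

```text
t: 12.05
tcp_pos: [0.5633, 0.0856, 0.0369]
tool_rot: [0.001, -0.183, 0.983, -0.0]
wrist_force: [0.6, 0.3, -0.5]
finger_gap: 0.0127
grasp_force: 58.8
```

jog_arm(
  steps=[
    [0,[0,0,0.3],[0,0,0]],
    [0,[0,0,0.5],[0,0,0]],
    [0,[0,0,0.5],[0,0,0]],
    [0,[0,0,0.5],[0,0,0]],
  ],
)

```text
t: 12.45
tcp_pos: [0.5635, 0.0855, 0.0334]
tool_rot: [0.001, -0.184, 0.983, -0.0]
wrist_force: [-4.4, -0.8, 15.8]
finger_gap: 0.0129
grasp_force: 61.3
```

jog_arm(
  steps=[
    [0,[0.08,0.03,-0.1],[0,0,0]],
    [0,[0.16,0.06,-0.1],[0,0,0]],
    [0,[0.16,0.06,0.1],[0,0,0]],
    [0,[0.16,0.06,0.4],[0,0,0]],
    [0,[0.16,0.06,0.4],[0,0,0]],
  ],
)

```text
t: 12.95
tcp_pos: [0.563, 0.0855, 0.033]
tool_rot: [0.003, -0.184, 0.983, -0.001]
wrist_force: [-12.0, -1.8, 44.6]
finger_gap: 0.0129
grasp_force: 58.4
```

```bash
python3 -c "
from h import *
print(yawof()); tgt('boot',z=.023)
for k in range(3): env.read_camera('wrist'); s=env.get_state(); print(s['tcp_pos'].round(4),s['wrist_force'].round(1),s['wrist_torque'].round(2))"
```

```text
-158.80445556377006
t 12.95 tcp [0.563  0.0855 0.033 ] F [-12.   -1.8  44.6] gap 0.0129 GO [0.13, 0.03, 0.99] [-0.2, 0.4, -0.0]
[0.563  0.0855 0.033 ] [-12.2  -2.5  45.2] [-0.12  1.85  0.03]
[0.563  0.0855 0.033 ] [-13.1  -1.5  45.5] [-0.1   1.87  0.04]
[0.563  0.0855 0.0329] [-12.4  -1.9  46.3] [-0.09  1.83 -0.01]
```

jog_arm(
  steps=[
    [0,[0,0,-0.9],[0,0,0]],
    [0,[0.1,0.04,-0.9],[0,0,0]],
    [0,[0.1,0.04,-0.9],[0,0,0]],
  ],
)

```text
t: 13.4
tcp_pos: [0.5593, 0.0855, 0.0353]
tool_rot: [-0.001, -0.184, 0.983, 0.0]
wrist_force: [0.1, -0.3, -1.2]
finger_gap: 0.0126
grasp_force: 58.9
```

```bash
python3 -c "
from h import *
print(yawof()); tgt('boot',z=.023)
im,d,i=look('wrist','w5.png');P=cloud(i,d);held(im,P,d)
s=env.get_state(); print(s['tcp_pos'].round(4),s['wrist_force'].round(1),s['wrist_torque'].round(2))"
```

```text
-158.82224447242262
t 13.4 tcp [0.5593 0.0855 0.0353] F [ 0.1 -0.3 -1.2] gap 0.0126 GO [-0.22, -0.11, 1.23] [0.0, -0.1, -0.0]
bar-TCP mm [1.8 0. ] ((0.027426142245531082, 0.01444459892809391), 23.21964454650879) 1536 ztop-tcp 0.033
plate px 1243 z-tcp -0.0065
[0.5592 0.0855 0.035 ] [ 0.4  0.4 -0.4] [0.03 0.06 0.01]
```

View pics/w5.png

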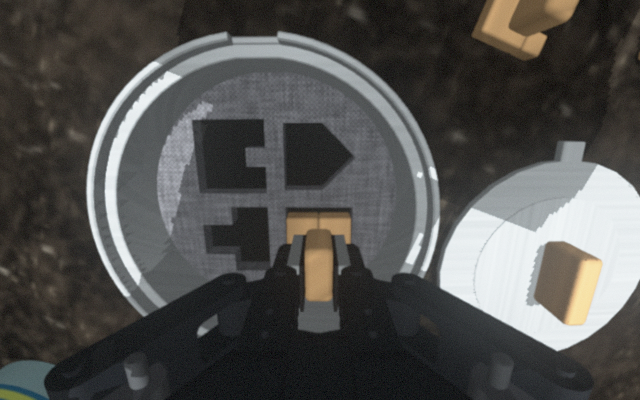

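The boot rests just above its pocket; the other pockets' openings show dark at (230,155), (318,155) and (240,240). I'll fit the tin from the dark openings projected to the foam-top plane.

```bash
cat >> h.py <<'E'
def tindark(im,i,x0=(.5475,.053,21.2),used=SH,thr=40,zf=.016):
    from scipy.optimize import minimize
    g=cv2.cvtColor(im,cv2.COLOR_RGB2GRAY); t0=np.radians(x0[2]); c0,s0=np.cos(t0),np.sin(t0)
    v,u=np.mgrid[0:400:2,0:640:2]; uv=np.c_[u.ravel(),v.ravel()]; X=at_z(i,uv,zf)[:,:2]
    L=(X-np.array(x0[:2]))@np.array([[c0,-s0],[s0,c0]])*1000
    sel=np.zeros(len(L),bool)
    for k in used: sel|=(abs(L-np.array(PK[k])).max(1)<23.5)
    X=X[sel]; dark=(g[uv[sel,1],uv[sel,0]]<thr).astype(float)
    M=np.zeros((640,640),np.float32)
    for k in SH: cv2.fillPoly(M,[np.int32(np.round((np.array(SH[k])+PK[k]+80)*4))],1)
    M=cv2.dilate(M,np.ones((15,15)));M=cv2.GaussianBlur(M,(0,0),3)
    def cost(q):
        t=np.radians(q[2]*10); c,s=np.cos(t),np.sin(t); Y=(X-np.array(q[:2])/100)@np.array([[c,-s],[s,c]])*1000
        return np.mean((cv2.remap(M,((Y[:,0]+80)*4).astype(np.float32)[:,None],((Y[:,1]+80)*4).astype(np.float32)[:,None],1).ravel()-dark)**2)
    f=minimize(cost,[x0[0]*100,x0[1]*100,x0[2]/10],method='Nelder-Mead',options=dict(initial_simplex=[[x0[0]*100+a,x0[1]*100+b,x0[2]/10+c] for a,b,c in [(0,0,0),(.3,0,0),(0,.3,0),(0,0,.3)]]))
    print('tindark',thr,(f.x*np.array([.01,.01,10])).round(4),round(f.fun,4),len(X))
E
python3 - <<'E'
from h import *
im=cv2.imread('pics/w5.png')[:,:,::-1].copy(); i=env.camera_info('wrist')
for thr in (30,40,55): tindark(im,i,used=['cat','house'],thr=thr)
tindark(im,i,used=['cat','house','mushroom'],thr=40)
# held plate edge nearest camera: top edge of plate at z=plate top, image row 211, cols 287..351
z=env.get_state()['tcp_pos'][2]-.0065
print('plate far corners',at_z(i,[[287,211],[351,211]],z).round(4), 'front low edge',at_z(i,[[287,211]],z))
t=np.radians(201.2);
E
```

```text
tindark 30 [ 0.6142  0.0477 45.5333] 0.0116 3522
tindark 40 [ 0.5464  0.0538 21.6059] 0.2441 3522
tindark 55 [ 0.5466  0.0533 20.8739] 0.0909 3522
tindark 40 [ 0.546   0.0541 22.159 ] 0.239 4913
plate far corners [[0.5465 0.0614 0.0285]
 [0.534  0.0936 0.0285]] front low edge [[0.54645868 0.06139627 0.02846838]]
```

jog_arm(
  steps=[
    [0,[0,0,0.2],[0,0,0]],
    [0,[0,0,0.4],[0,0,0]],
    [0,[0,0,0.5],[0,0,0]],
    [0,[0,0,0.5],[0,0,0]],
  ],
)

```text
t: 13.85
tcp_pos: [0.5596, 0.0855, 0.0303]
tool_rot: [-0.001, -0.184, 0.983, 0.0]
wrist_force: [-0.5, -0.4, -0.9]
finger_gap: 0.0132
grasp_force: 58.9
```

Run:
```python
from h import *
im=cv2.imread('pics/w5.png')[:,:,::-1].copy()
s=env.get_state(); print(s['tcp_pos'].round(4),s['wrist_force'].round(1),s['wrist_torque'].round(2))
im,d,i=look('wrist'); P=cloud(i,d)
for thr in (55,65,75): tindark(im,i,used=['cat','house'],thr=thr)
held(im,P,d)
g=cv2.cvtColor(im,cv2.COLOR_RGB2GRAY);print(np.percentile(g[140:180,290:320],[5,50,95]),np.percentile(g[185:205,200:300],[5,50,95]))
```

```text
[0.5596 0.0855 0.0303] [-0.5 -0.4 -0.9] [ 0.02 -0.04  0.02]
tindark 55 [ 0.5468  0.0533 21.0233] 0.0903 3805
tindark 65 [ 0.547   0.0531 20.9309] 0.0364 3805
tindark 75 [ 0.5469  0.0533 21.3596] 0.0216 3805
bar-TCP mm [ 3.8 -4.9] ((0.027081195265054703, 0.02420128509402275), 20.907976150512695) 1479 ztop-tcp 0.033
plate px 1227 z-tcp -0.0071
[30. 36. 41.] [ 36.  90. 101.]
```

It has entered with no force. Press on.

jog_arm(
  steps=[
    [0,[0,0,0.4],[0,0,0]],
    [0,[0,0,0.7],[0,0,0]],
    [0,[0,0,1.0],[0,0,0]],
    [0,[0,0,1.2],[0,0,0]],
    [0,[0,0,1.2],[0,0,0]],
  ],
)

```text
t: 14.4
tcp_pos: [0.5599, 0.0855, 0.0216]
tool_rot: [0.0, -0.184, 0.983, -0.0]
wrist_force: [-9.2, -0.7, 24.3]
finger_gap: 0.0131
grasp_force: 62.3
```

jog_arm(
  steps=[
    [0,[0,0,-0.15],[0,0,0]],
    [30,[0,0,-0.15],[0,0,0]],
    [30,[0,0,-0.15],[0,0,0]],
    [30,[0,0,-0.15],[0,0,0]],
    [30,[0,0,-5],[0,0,0]],
    [30,[0,0,-10],[0,0,0]],
    [30,[0,0,-15],[0,0,0]],
    [30,[0,0,-15],[0,0,0]],
  ],
)

```text
t: 15.2
tcp_pos: [0.5637, 0.0857, 0.1759]
tool_rot: [0.007, -0.184, 0.983, -0.001]
wrist_force: [0.9, 0.2, 0.1]
finger_gap: 0.0255
grasp_force: 0.0
```

Run:
```python
from h import *
im,d,i=look('wrist'); P=cloud(i,d); tindark(im,i,(.5469,.0533,21.2),used=['cat','house'],thr=70)
stamps(P,d,.004,['boot'],{'boot':(.561,.0856)},rad=.025)
near=dict(mushroom=(.3792,.2377),cat=(.4027,.1405),house=(.4244,-.0095))
stamps(P,d,0,near,near)
go([.3792,.2377,.13],196.3);go([.4027,.1405,.13],180.9)
```

```text
tindark 70 [ 0.5467  0.0529 20.9686] 0.0258 1095
boot [0.562  0.0857] size [0.0271 0.0129] zmax 0.0466 [(np.float64(0.123), 'house', -158.9), (np.float64(0.122), 'house', 21.1), (np.float64(0.043), 'boot', -158.9)]
mushroom [0.3783 0.238 ] size [0.0285 0.0149] zmax 0.043 [(np.float64(0.834), 'mushroom', 20.9), (np.float64(0.76), 'cat', 20.9), (np.float64(0.583), 'house', -159.1)]
cat [0.4029 0.1401] size [0.0281 0.0146] zmax 0.043 [(np.float64(0.916), 'cat', 0.8), (np.float64(0.722), 'boot', 0.8), (np.float64(0.705), 'mushroom', -179.2)]
house [ 0.4253 -0.0091] size [0.0273 0.0139] zmax 0.0434 [(np.float64(0.959), 'house', -94.0), (np.float64(0.802), 'mushroom', 86.0), (np.float64(0.753), 'cat', 86.0)]
t 15.25 tcp [0.5619 0.0856 0.1724] F [-0.4  0.5 -0.8] gap 0.0256 GO [11.57, 20.8, 4.1] [-0.1, 0.4, 4.9]
t 15.25 tcp [0.5619 0.0856 0.1724] F [-0.4  0.5 -0.8] gap 0.0256 GO [12.89, 10.89, 4.11] [-0.1, 0.4, 20.3]
```

jog_arm(
  steps=[
    [40,[5,4,0],[0,0,5]],
    [40,[9,8,2],[0,0,12]],
    [40,[12.9,10.9,4],[0,0,20.3]],
    [40,[12.9,10.9,4],[0,0,20.3]],
    [40,[12.9,10.9,4],[0,0,20.3]],
    [40,[12.9,10.9,4],[0,0,20.3]],
  ],
)

```text
t: 15.85
tcp_pos: [0.4, 0.1406, 0.1282]
tool_rot: [-0.001, -0.008, 1.0, -0.0]
wrist_force: [0.4, -0.2, 0.5]
finger_gap: 0.034
grasp_force: 0.0
```

Run:
```python
from h import *
im,d,i=look('wrist'); P=cloud(i,d); stamps(P,d,0,['cat'],{'cat':(.4027,.1405)},rad=.035)
print(yawof());go([.4028,.1403,.016],180.8)
```

```text
cat [0.4022 0.1412] size [0.0273 0.0134] zmax 0.0425 [(np.float64(0.959), 'cat', 0.7), (np.float64(0.781), 'boot', 0.7), (np.float64(0.728), 'cat', -179.3)]
-179.1002441155386
t 15.9 tcp [0.401  0.1405 0.1286] F [0.3 0.2 0.4] gap 0.034 GO [-0.18, -0.02, 11.26] [-0.0, 0.0, 0.1]
```

jog_arm(
  steps=[
    [40,[-0.15,0.05,5],[0,0,0]],
    [40,[-0.15,0.05,9.5],[0,0,0]],
    [40,[-0.15,0.05,11.3],[0,0,0]],
    [40,[-0.15,0.05,11.3],[0,0,0]],
    [0,[-0.15,0.05,11.3],[0,0,0]],
    [0,[-0.15,0.05,11.3],[0,0,0]],
    [0,[-0.15,0.05,11.3],[0,0,0]],
    [0,[-0.15,0.05,11.3],[0,0,0]],
  ],
)

```text
t: 16.7
tcp_pos: [0.4024, 0.1412, 0.0168]
tool_rot: [0.001, -0.008, 1.0, 0.0]
wrist_force: [-0.7, 0.3, -0.8]
finger_gap: 0.0126
grasp_force: 59.3
```

jog_arm(
  steps=[
    [0,[0,0,-5],[0,0,0]],
    [0,[0,0,-10],[0,0,0]],
    [0,[0,0,-11],[0,0,0]],
    [0,[0,0,-11],[0,0,0]],
  ],
)

```text
t: 17.1
tcp_pos: [0.403, 0.1413, 0.1279]
tool_rot: [0.003, -0.008, 1.0, 0.0]
wrist_force: [-0.7, 0.1, -1.0]
finger_gap: 0.0127
grasp_force: 59.3
```

Run:
```python
from h import *
print(yawof());tgt('cat',(.5469,.0533,21.2),.125)
```

```text
-179.10892459903596
t 17.1 tcp [0.403  0.1413 0.1279] F [-0.7  0.1 -1. ] gap 0.0127 GO [-12.78, -12.24, 0.35] [-0.0, 0.3, -20.3]
```

jog_arm(
  steps=[
    [0,[-4,-4,0],[0,0,-7]],
    [0,[-8,-8,0],[0,0,-14]],
    [0,[-12.8,-12.2,0],[0,0,-20.3]],
    [0,[-12.8,-12.2,0],[0,0,-20.3]],
    [0,[-12.8,-12.2,0],[0,0,-20.3]],
    [0,[-12.8,-12.2,4],[0,0,-20.3]],
    [0,[-12.8,-12.2,6],[0,0,-20.3]],
    [0,[-12.8,-12.2,6],[0,0,-20.3]],
  ],
)

```text
t: 17.9
tcp_pos: [0.5278, 0.0219, 0.0619]
tool_rot: [-0.004, -0.184, 0.983, 0.001]
wrist_force: [0.2, 0.6, -1.0]
finger_gap: 0.0132
grasp_force: 59.2
```

Run:
```python
from h import *
im,d,i=look('wrist'); P=cloud(i,d); tindark(im,i,(.5469,.0533,21.2),used=['house','mushroom'],thr=70);held(im,P,d)
stamps(P,d,.004,['boot'],{'boot':(.561,.0856)},rad=.02)
print(yawof(),env.get_state()['grasp_force']);tgt('cat',(.5469,.0533,21.2),.036)
```

```text
tindark 70 [ 0.5478  0.0547 25.5179] 0.2398 1957
bar-TCP mm [-2.6 -1.4] ((0.022341538220643997, 0.0265983734279871), 81.10663604736328) 1392 ztop-tcp 0.0326
plate px 1356 z-tcp -0.0077
boot no bar 0
-158.79547722947828 59.229474663734436
t 17.95 tcp [0.5293 0.0218 0.0639] F [-0.9 -0.4 -0.1] gap 0.0129 GO [-0.29, -0.2, 2.79] [0.1, -0.3, 0.0]
```

jog_arm(
  steps=[
    [0,[0,0,1],[0,0,0]],
    [0,[0,0,2.2],[0,0,0]],
    [0,[0,0,2.4],[0,0,0]],
    [0,[0,0,2.4],[0,0,0]],
    [0,[0,0,2.4],[0,0,0]],
  ],
)

```text
t: 18.45
tcp_pos: [0.5318, 0.021, 0.0422]
tool_rot: [0.0, -0.184, 0.983, -0.0]
wrist_force: [0.3, -0.2, -0.8]
finger_gap: 0.0128
grasp_force: 59.3
```

Run:
```python
from h import *
im,d,i=look('wrist','w6.png'); P=cloud(i,d); tindark(im,i,(.5469,.0533,21.2),used=['house'],thr=70);held(im,P,d)
tgt('cat',(.5469,.0533,21.2),.036)
```

```text
tindark 70 [ 0.5468  0.0518 21.1133] 0.056 1301
bar-TCP mm [-1.1 -1.9] ((0.027386844158172607, 0.014636114239692688), 19.22552490234375) 1578 ztop-tcp 0.0329
plate px 1371 z-tcp -0.006
t 18.5 tcp [0.5319 0.021  0.0423] F [-0.2  0.   0. ] gap 0.0128 GO [-0.06, -0.03, 0.63] [-0.0, 0.0, -0.0]
```

View pics/w6.png

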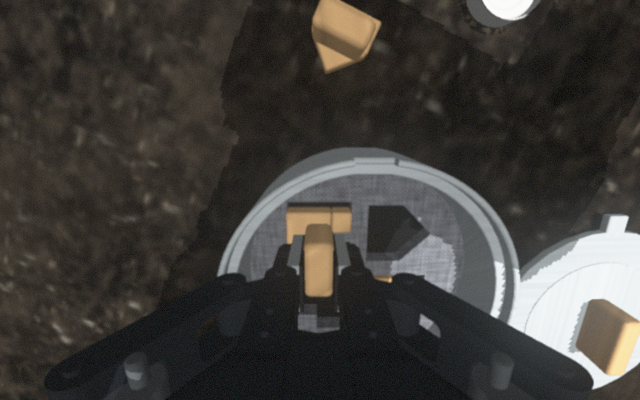

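jog_arm(
  steps=[
    [0,[-0.12,-0.03,0.4],[0,0,0]],
    [0,[-0.12,-0.03,0.8],[0,0,0]],
    [0,[-0.12,-0.03,1.1],[0,0,0]],
    [0,[-0.12,-0.03,1.2],[0,0,0]],
    [0,[-0.12,-0.03,1.2],[0,0,0]],
  ],
)

```text
t: 19.0
tcp_pos: [0.5326, 0.0212, 0.0296]
tool_rot: [-0.0, -0.184, 0.983, 0.0]
wrist_force: [-0.5, -1.1, -1.0]
finger_gap: 0.0127
grasp_force: 59.3
```

Entered freely. Press home.

jog_arm(
  steps=[
    [0,[0,0,0.4],[0,0,0]],
    [0,[0,0,0.7],[0,0,0]],
    [0,[0,0,1.0],[0,0,0]],
    [0,[0,0,1.15],[0,0,0]],
    [0,[0,0,1.15],[0,0,0]],
  ],
)

```text
t: 19.5
tcp_pos: [0.5328, 0.0212, 0.0207]
tool_rot: [0.0, -0.184, 0.983, -0.0]
wrist_force: [-8.3, -0.0, 23.0]
finger_gap: 0.013
grasp_force: 62.7
```

jog_arm(
  steps=[
    [0,[0,0,-0.15],[0,0,0]],
    [30,[0,0,-0.15],[0,0,0]],
    [30,[0,0,-0.15],[0,0,0]],
    [30,[0,0,-0.15],[0,0,0]],
    [30,[0,0,-5],[0,0,0]],
    [30,[0,0,-10],[0,0,0]],
    [30,[0,0,-13],[0,0,0]],
    [30,[0,0,-13],[0,0,0]],
  ],
)

```text
t: 20.3
tcp_pos: [0.5355, 0.021, 0.1528]
tool_rot: [0.004, -0.184, 0.983, -0.001]
wrist_force: [0.3, 0.4, -1.1]
finger_gap: 0.0258
grasp_force: 0.0
```

Run:
```python
from h import *
im,d,i=look('wrist'); P=cloud(i,d); 
stamps(P,d,.004,['boot','cat'],{'boot':(.561,.0856),'cat':(.5326,.021)},rad=.02)
near=dict(mushroom=(.3792,.2377),house=(.4244,-.0095))
stamps(P,d,0,near,near)
go([.4253,-.0091,.13],87);go([.3788,.238,.13],198)
```

```text
boot [0.5614 0.0852] size [0.026  0.0137] zmax 0.0462 [(np.float64(0.129), 'cat', -155.0), (np.float64(0.114), 'house', -155.0), (np.float64(0.1), 'cat', 25.0)]
cat [0.5322 0.0202] size [0.0275 0.0135] zmax 0.047 [(np.float64(0.168), 'cat', 20.4), (np.float64(0.045), 'boot', 20.4), (np.float64(-0.013), 'cat', -159.6)]
mushroom [0.3786 0.238 ] size [0.028  0.0153] zmax 0.0428 [(np.float64(0.825), 'mushroom', 20.0), (np.float64(0.755), 'cat', 20.0), (np.float64(0.615), 'boot', 20.0)]
house [ 0.4246 -0.0091] size [0.0281 0.0148] zmax 0.043 [(np.float64(0.946), 'house', -94.1), (np.float64(0.863), 'mushroom', 85.9), (np.float64(0.763), 'boot', -94.1)]
t 20.35 tcp [0.534  0.0211 0.1502] F [ 0.4  0.  -1. ] gap 0.0254 GO [11.23, 1.12, 1.97] [0.1, 0.3, 114.2]
t 20.35 tcp [0.534  0.0211 0.1502] F [ 0.4  0.  -1. ] gap 0.0254 GO [6.64, 25.84, 1.93] [-0.1, 0.2, 3.2]
```

jog_arm(
  steps=[
    [40,[6.6,25.8,0],[0,0,3]],
    [40,[6.6,25.8,0],[0,0,3]],
    [40,[6.6,25.8,0],[0,0,3]],
    [40,[6.6,25.8,0],[0,0,3]],
    [40,[6.6,25.8,2],[0,0,3]],
    [40,[6.6,25.8,2],[0,0,3]],
    [40,[6.6,25.8,2],[0,0,3]],
    [40,[6.6,25.8,2],[0,0,3]],
  ],
)

```text
t: 21.15
tcp_pos: [0.3777, 0.2377, 0.1274]
tool_rot: [-0.001, -0.159, 0.987, -0.0]
wrist_force: [0.2, 0.1, -0.0]
finger_gap: 0.0344
grasp_force: 0.0
```

Run:
```python
from h import *
im,d,i=look('wrist'); P=cloud(i,d); stamps(P,d,0,['mushroom'],{'mushroom':(.3788,.238)},rad=.035)
print(yawof());go([.3788,.238,.016],198)
```

```text
mushroom [0.3779 0.239 ] size [0.0271 0.0136] zmax 0.0428 [(np.float64(0.964), 'mushroom', 18.8), (np.float64(0.846), 'boot', -161.2), (np.float64(0.768), 'house', -161.2)]
-161.82283532500696
t 21.2 tcp [0.3783 0.2373 0.1277] F [ 0.8  1.2 -0.1] gap 0.0339 GO [-0.08, 0.05, 11.17] [-0.0, -0.1, 0.2]
```

jog_arm(
  steps=[
    [40,[0,0.12,5],[0,0,-0.6]],
    [40,[0,0.12,9.5],[0,0,-0.6]],
    [40,[0,0.12,11.2],[0,0,-0.6]],
    [40,[0,0.12,11.2],[0,0,-0.6]],
    [0,[0,0.12,11.2],[0,0,-0.6]],
    [0,[0,0.12,11.2],[0,0,-0.6]],
    [0,[0,0.12,11.2],[0,0,-0.6]],
    [0,[0,0.12,11.2],[0,0,-0.6]],
  ],
)

```text
t: 22.0
tcp_pos: [0.3784, 0.2393, 0.0174]
tool_rot: [0.001, -0.163, 0.987, 0.0]
wrist_force: [0.3, -0.8, 4.8]
finger_gap: 0.013
grasp_force: 59.7
```

jog_arm(
  steps=[
    [0,[0,0,-5],[0,0,0]],
    [0,[0,0,-10],[0,0,0]],
    [0,[0,0,-12],[0,0,0]],
    [0,[0,0,-12],[0,0,0]],
  ],
)

```text
t: 22.4
tcp_pos: [0.3795, 0.24, 0.1399]
tool_rot: [0.004, -0.163, 0.987, 0.001]
wrist_force: [-0.1, -0.0, -0.8]
finger_gap: 0.0127
grasp_force: 59.0
```

Run:
```python
from h import *
print(yawof());tgt('mushroom',(.5469,.0533,21.2),.135)
```

```text
-161.19801776704614
t 22.4 tcp [0.3795 0.24   0.1399] F [-0.1 -0.  -0.8] gap 0.0127 GO [-12.43, -25.46, 0.57] [0.0, 0.5, -2.4]
```

jog_arm(
  steps=[
    [0,[-12.5,-25.4,0],[0,0,-2.4]],
    [0,[-12.5,-25.4,0],[0,0,-2.4]],
    [0,[-12.5,-25.4,0],[0,0,-2.4]],
    [0,[-12.5,-25.4,0],[0,0,-2.4]],
    [0,[-12.5,-25.4,0],[0,0,-2.4]],
    [0,[-12.5,-25.4,0],[0,0,-2.4]],
    [0,[-12.5,-25.4,0],[0,0,-2.4]],
    [0,[-12.5,-25.4,0],[0,0,-2.4]],
  ],
)

```text
t: 23.2
tcp_pos: [0.5769, 0.0385, 0.1348]
tool_rot: [-0.001, -0.183, 0.983, 0.0]
wrist_force: [-0.1, 0.5, -1.1]
finger_gap: 0.013
grasp_force: 59.1
```

jog_arm(
  steps=[
    [0,[0,0,4],[0,0,0]],
    [0,[0,0,8],[0,0,0]],
    [0,[0,0,9.4],[0,0,0]],
    [0,[0,0,9.4],[0,0,0]],
    [0,[0,0,9.4],[0,0,0]],
    [0,[0,0,9.4],[0,0,0]],
  ],
)

```text
t: 23.8
tcp_pos: [0.579, 0.0391, 0.0444]
tool_rot: [0.002, -0.184, 0.983, -0.0]
wrist_force: [0.8, -0.3, -0.0]
finger_gap: 0.0127
grasp_force: 59.1
```

Run:
```python
from h import *
im,d,i=look('wrist'); P=cloud(i,d); tindark(im,i,(.5469,.0533,21.2),used=['house'],thr=70);held(im,P,d)
tgt('mushroom',(.5469,.0533,21.2),.034)
```

```text
tindark 70 [ 0.5471  0.052  20.8542] 0.0297 1591
bar-TCP mm [-0.6  0.5] ((0.02520555444061756, 0.027736574411392212), 83.99879455566406) 1550 ztop-tcp 0.033
plate px 902 z-tcp -0.0066
t 23.85 tcp [0.579  0.039  0.0443] F [-0.2  0.5  0.2] gap 0.0128 GO [-0.02, -0.01, 1.03] [-0.1, 0.2, 0.0]
```

Aligned. Descend into the pocket.

jog_arm(
  steps=[
    [0,[0,0,0.5],[0,0,0]],
    [0,[0,0,0.9],[0,0,0]],
    [0,[0,0,1.2],[0,0,0]],
    [0,[0,0,1.4],[0,0,0]],
    [0,[0,0,1.4],[0,0,0]],
  ],
)

```text
t: 24.35
tcp_pos: [0.5782, 0.0389, 0.0281]
tool_rot: [0.0, -0.184, 0.983, -0.0]
wrist_force: [3.0, 0.4, -1.8]
finger_gap: 0.013
grasp_force: 58.9
```

jog_arm(
  steps=[
    [0,[0,0,0.4],[0,0,0]],
    [0,[0,0,0.7],[0,0,0]],
    [0,[0,0,0.9],[0,0,0]],
    [0,[0,0,1.0],[0,0,0]],
    [0,[0,0,1.0],[0,0,0]],
  ],
)

```text
t: 24.85
tcp_pos: [0.5782, 0.0388, 0.0213]
tool_rot: [0.001, -0.184, 0.983, -0.0]
wrist_force: [-6.5, 0.3, 25.1]
finger_gap: 0.0128
grasp_force: 62.7
```

jog_arm(
  steps=[
    [0,[0,0,-0.15],[0,0,0]],
    [30,[0,0,-0.15],[0,0,0]],
    [30,[0,0,-0.15],[0,0,0]],
    [30,[0,0,-0.15],[0,0,0]],
    [30,[0,0,-5],[0,0,0]],
    [30,[0,0,-10],[0,0,0]],
    [30,[0,0,-13],[0,0,0]],
    [30,[0,0,-13],[0,0,0]],
  ],
)

```text
t: 25.65
tcp_pos: [0.5803, 0.0387, 0.153]
tool_rot: [0.004, -0.184, 0.983, -0.001]
wrist_force: [0.0, 0.3, -0.1]
finger_gap: 0.0255
grasp_force: 0.0
```

Run:
```python
from h import *
im,d,i=look('wrist'); P=cloud(i,d); 
stamps(P,d,.004,['mushroom','cat'],{'mushroom':(.579,.039),'cat':(.5326,.021)},rad=.02)
stamps(P,d,0,['house'],{'house':(.4246,-.0091)})
go([.4246,-.0091,.13],201);go([.4246,-.0091,.13],87)
```

```text
mushroom [0.5779 0.0379] size [0.0275 0.0128] zmax 0.047 [(np.float64(0.123), 'mushroom', 21.5), (np.float64(0.075), 'house', -158.5), (np.float64(0.021), 'boot', -158.5)]
cat [0.5324 0.0202] size [0.0271 0.0138] zmax 0.0469 [(np.float64(0.143), 'cat', 20.9), (np.float64(0.031), 'boot', 20.9), (np.float64(0.013), 'house', 20.9)]
house [ 0.4306 -0.0058] size [0.008  0.0244] zmax 0.0428 [(np.float64(0.835), 'house', -71.1), (np.float64(0.723), 'cat', -71.1), (np.float64(0.705), 'cat', 108.9)]
t 25.7 tcp [0.5788 0.0388 0.1502] F [-0.4  0.3 -0.9] gap 0.0255 GO [16.11, 1.11, 1.96] [-0.1, 0.2, 0.2]
t 25.7 tcp [0.5788 0.0388 0.1502] F [-0.4  0.3 -0.9] gap 0.0255 GO [16.11, 1.11, 1.96] [0.1, 0.2, 114.2]
```

The house stamp seems to have been moved. I'll look for it again.

Run:
```python
from h import *
im,d,i=look('wrist','w7.png'); P=cloud(i,d)
for r in env.spot_point('wrist','house_grip')[:2]: print(r['score'],r['at'],at_z(i,r['at'],.04).round(4))
g=(d>0)&(P[...,2]>.034)&(P[...,2]<.05)&(P[...,0]<.46)&(P[...,0]>.33)&(abs(P[...,1])<.1); n,l,st,c=cv2.connectedComponentsWithStats(g.astype(np.uint8))
for k in range(1,n):
  if st[k,4]>20:
    c2=P[l==k].mean(0); print(st[k,4],c2); stamps(P,d,0,['house'],{'house':c2[:2]})
```

```text
0.65 [348.9, 73.5] [[0.4728 0.023  0.04  ]]
0.5 [505.2, 212.9] [[0.5297 0.206  0.04  ]]
308 [ 0.42941634 -0.0046841   0.03928243]
house [ 0.4306 -0.0071] size [0.0093 0.0283] zmax 0.0426 [(np.float64(0.78), 'house', -71.8), (np.float64(0.714), 'mushroom', 108.2), (np.float64(0.675), 'cat', 108.2)]
```

View pics/w7.png

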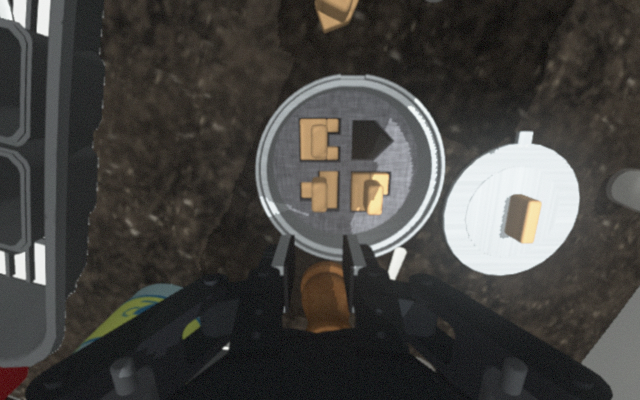

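Three stamps are home, at (318,140), (318,190) and (370,190). The house at (336,12) was only cut off by the picture edge, so nothing moved. Go above it, turning the tool to yaw 86°.

jog_arm(
  steps=[
    [40,[5,0.5,0],[0,0,8]],
    [40,[10,0.8,0],[0,0,16]],
    [40,[14,1,0],[0,0,24]],
    [40,[16,1.1,0],[0,0,32]],
    [40,[16,1.1,0],[0,0,40]],
    [40,[16,1.1,0],[0,0,48]],
    [40,[16,1.1,0],[0,0,56]],
    [40,[16,1.1,0],[0,0,64]],
  ],
)

```text
t: 26.6
tcp_pos: [0.4234, -0.0085, 0.1467]
tool_rot: [-0.002, 0.368, 0.93, -0.0]
wrist_force: [-0.2, -0.3, -0.2]
finger_gap: 0.0343
grasp_force: 0.0
```

jog_arm(
  steps=[
    [40,[0,0,0],[0,0,8]],
    [40,[0,0,0],[0,0,16]],
    [40,[0,0,0],[0,0,24]],
    [40,[0,0,0.5],[0,0,32]],
    [40,[0,0,1],[0,0,40]],
    [40,[0,0,2],[0,0,48]],
    [40,[0,0,2],[0,0,51]],
    [40,[0,0,2],[0,0,51]],
  ],
)

```text
t: 27.4
tcp_pos: [0.4233, -0.0085, 0.1266]
tool_rot: [-0.002, 0.73, 0.683, -0.001]
wrist_force: [0.2, -0.2, 0.2]
finger_gap: 0.0342
grasp_force: 0.0
```

Run:
```python
from h import *
im,d,i=look('wrist'); P=cloud(i,d); stamps(P,d,0,['house'],{'house':(.4246,-.0091)},rad=.035)
print(yawof());go([.4246,-.0091,.016],86)
```

```text
house [ 0.4249 -0.0091] size [0.0276 0.0135] zmax 0.0427 [(np.float64(0.971), 'house', -93.9), (np.float64(0.914), 'mushroom', 86.1), (np.float64(0.835), 'boot', -93.9)]
86.26082254085232
t 27.45 tcp [ 0.4237 -0.0085  0.127 ] F [ 0.1 -0.5 -0.3] gap 0.0339 GO [-0.05, 0.13, 11.1] [-0.2, -0.0, 0.3]
```

jog_arm(
  steps=[
    [40,[-0.05,0.13,5],[0,0,0]],
    [40,[-0.05,0.13,9.5],[0,0,0]],
    [40,[-0.05,0.13,11.1],[0,0,0]],
    [40,[-0.05,0.13,11.1],[0,0,0]],
    [0,[-0.05,0.13,11.1],[0,0,0]],
    [0,[-0.05,0.13,11.1],[0,0,0]],
    [0,[-0.05,0.13,11.1],[0,0,0]],
    [0,[-0.05,0.13,11.1],[0,0,0]],
  ],
)

```text
t: 28.25
tcp_pos: [0.4264, -0.0094, 0.0182]
tool_rot: [0.001, 0.73, 0.683, 0.001]
wrist_force: [0.1, -0.6, -1.2]
finger_gap: 0.0129
grasp_force: 59.5
```

jog_arm(
  steps=[
    [0,[0,0,-5],[0,0,0]],
    [0,[0,0,-10],[0,0,-8]],
    [0,[0,0,-12],[0,0,-16]],
    [0,[0,0,-12],[0,0,-24]],
    [0,[0,0,-12],[0,0,-32]],
    [0,[0,0,-12],[0,0,-40]],
    [0,[0,0,-12],[0,0,-48]],
    [0,[0,0,-12],[0,0,-56]],
  ],
)

```text
t: 29.05
tcp_pos: [0.4258, -0.0093, 0.1379]
tool_rot: [0.0, 0.321, 0.947, 0.0]
wrist_force: [0.1, -0.4, -1.1]
finger_gap: 0.0133
grasp_force: 59.5
```

jog_arm(
  steps=[
    [0,[0,0,0],[0,0,-8]],
    [0,[0,0,0],[0,0,-16]],
    [0,[0,0,0],[0,0,-24]],
    [0,[0,0,0],[0,0,-32]],
    [0,[0,0,0],[0,0,-40]],
    [0,[0,0,0],[0,0,-48]],
    [0,[0,0,0],[0,0,-56]],
    [0,[0,0,0],[0,0,-59]],
  ],
)

```text
t: 29.85
tcp_pos: [0.4258, -0.0093, 0.1378]
tool_rot: [0.0, -0.186, 0.983, -0.0]
wrist_force: [-0.2, -0.7, 0.4]
finger_gap: 0.0131
grasp_force: 59.5
```

Run:
```python
from h import *
print(yawof());tgt('house',(.5469,.0533,21.2),.135)
```

```text
-158.54111198781172
t 29.85 tcp [ 0.4258 -0.0093  0.1378] F [-0.2 -0.7  0.4] gap 0.0131 GO [-11.07, 3.91, 0.29] [-0.0, 0.0, 0.3]
```

jog_arm(
  steps=[
    [0,[-5,2,0],[0,0,0.3]],
    [0,[-11.1,3.9,0],[0,0,0.3]],
    [0,[-11.1,3.9,0],[0,0,0.3]],
    [0,[-11.1,3.9,0],[0,0,0.3]],
    [0,[-11.1,3.9,4],[0,0,0.3]],
    [0,[-11.1,3.9,8],[0,0,0.3]],
    [0,[-11.1,3.9,9.3],[0,0,0.3]],
    [0,[-11.1,3.9,9.3],[0,0,0.3]],
  ],
)

```text
t: 30.65
tcp_pos: [0.5128, 0.0665, 0.0426]
tool_rot: [-0.003, -0.181, 0.983, 0.0]
wrist_force: [0.4, 0.3, -0.6]
finger_gap: 0.0132
grasp_force: 59.5
```

jog_arm(
  steps=[
    [0,[0,0,0],[0,0,0]],
    [0,[0,0,0],[0,0,0]],
  ],
)

```text
t: 30.85
tcp_pos: [0.516, 0.0669, 0.0459]
tool_rot: [0.001, -0.181, 0.983, -0.0]
wrist_force: [-0.3, -0.1, 0.0]
finger_gap: 0.0131
grasp_force: 59.5
```

Run:
```python
from h import *
print(yawof(),env.get_state()['grasp_force']);tgt('house',(.5469,.0533,21.2),.034)
im,d,i=look('wrist');P=cloud(i,d);held(im,P,d)
```

```text
-159.13314325017413 59.509987235069275
t 30.85 tcp [0.516  0.0669 0.0459] F [-0.3 -0.1  0. ] gap 0.0131 GO [0.12, 0.12, 1.19] [-0.1, 0.1, -0.3]
bar-TCP mm [ 0.  -2.3] ((0.027907591313123703, 0.02486584149301052), 48.87110900878906) 1503 ztop-tcp 0.0327
plate px 787 z-tcp -0.0073
```

jog_arm(
  steps=[
    [0,[0.08,0.08,0],[0,0,-0.3]],
    [0,[0.08,0.08,0.5],[0,0,-0.3]],
    [0,[0.08,0.08,1],[0,0,-0.3]],
    [0,[0.08,0.08,1.3],[0,0,-0.3]],
    [0,[0.08,0.08,1.5],[0,0,-0.3]],
    [0,[0.08,0.08,1.5],[0,0,-0.3]],
  ],
)

```text
t: 31.5
tcp_pos: [0.514, 0.0676, 0.0289]
tool_rot: [-0.0, -0.184, 0.983, 0.0]
wrist_force: [0.2, 0.6, -0.9]
finger_gap: 0.0127
grasp_force: 59.5
```

jog_arm(
  steps=[
    [0,[0,0,0.4],[0,0,0]],
    [0,[0,0,0.7],[0,0,0]],
    [0,[0,0,0.9],[0,0,0]],
    [0,[0,0,1.0],[0,0,0]],
    [0,[0,0,1.0],[0,0,0]],
  ],
)

```text
t: 32.0
tcp_pos: [0.5144, 0.0676, 0.0221]
tool_rot: [0.001, -0.184, 0.983, -0.0]
wrist_force: [-9.1, -1.0, 29.2]
finger_gap: 0.0129
grasp_force: 63.8
```

jog_arm(
  steps=[
    [0,[0,0,-0.15],[0,0,0]],
    [30,[0,0,-0.15],[0,0,0]],
    [30,[0,0,-0.15],[0,0,0]],
    [30,[0,0,-0.15],[0,0,0]],
    [30,[0,0,-5],[0,0,0]],
    [30,[0,0,-10],[0,0,0]],
    [30,[0,0,-14],[0,0,0]],
    [30,[0,0,-14],[0,0,0]],
  ],
)

```text
t: 32.8
tcp_pos: [0.5175, 0.0677, 0.1647]
tool_rot: [0.005, -0.184, 0.983, -0.001]
wrist_force: [0.3, 0.1, 0.1]
finger_gap: 0.0256
grasp_force: 0.0
```

Run:
```python
from h import *
env.read_camera('wrist');im,d,i=look('wrist','w8.png'); P=cloud(i,d); 
stamps(P,d,.004,SH,{'boot':(.561,.0856),'mushroom':(.579,.039),'cat':(.5326,.021),'house':(.5146,.0676)},rad=.02)
g=(d>0)&(np.hypot(P[...,0]-.531,P[...,1]-.238)<.04)&(P[...,2]>.03)&(P[...,2]<.05)
print('lid bar',cv2.minAreaRect(P[g&(P[...,2]>.037)][:,:2].astype(np.float32)),P[g][:,2].max())
for r in env.spot_point('wrist','lid_key')[:2]: print(r['score'],r['at'],at_z(i,r['at'],.008).round(4))
for r in env.spot_point('wrist','notch')[:2]: print('notch',r['score'],r['at'],at_z(i,r['at'],.052).round(4))
go([.531,.238,.14],201.5)
```

```text
boot [0.5623 0.0857] size [0.0278 0.0129] zmax 0.0472 [(np.float64(0.179), 'cat', -158.9), (np.float64(0.178), 'cat', 21.1), (np.float64(0.171), 'boot', 21.1)]
mushroom [0.5765 0.0375] size [0.0251 0.0142] zmax 0.0466 [(np.float64(0.122), 'boot', 22.6), (np.float64(0.102), 'mushroom', 22.6), (np.float64(0.097), 'cat', -157.4)]
house [0.5136 0.0661] size [0.027  0.0132] zmax 0.0467 [(np.float64(0.022), 'boot', 21.5), (np.float64(-0.015), 'mushroom', -158.5), (np.float64(-0.015), 'house', 21.5)]
cat [0.5324 0.0202] size [0.0281 0.0141] zmax 0.0467 [(np.float64(0.002), 'cat', 20.8), (np.float64(-0.105), 'house', 20.8), (np.float64(-0.153), 'boot', 20.8)]
lid bar ((0.5283686518669128, 0.23537951707839966), (0.04343315586447716, 0.014220764860510826), 21.680139541625977) 0.04194847376940525
0.71 [463.3, 182.6] [[0.4568 0.2077 0.008 ]]
notch 0.57 [287.7, 139.3] [[0.4777 0.0234 0.052 ]]
t 33.0 tcp [0.5133 0.0677 0.1578] F [1.6 0.2 0.2] gap 0.0257 GO [-7.81, 15.24, 1.78] [0.1, -0.2, -0.3]
```

View pics/w8.png

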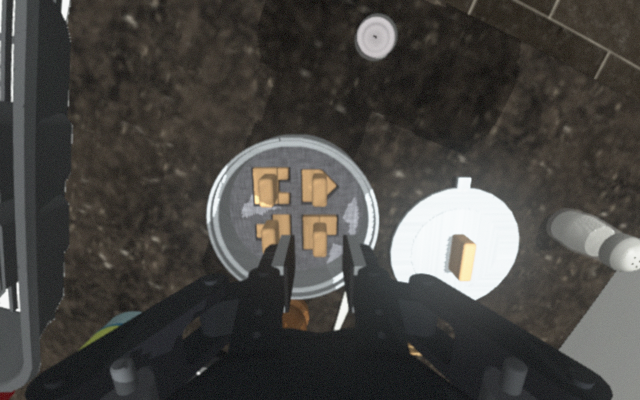

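All four stamps are home: bar tops at 46–47 mm, spots (268,185), (318,185), (272,235), (318,238). The lid lies flat at (455,245) with its key at (464,183). Go and fetch it.

jog_arm(
  steps=[
    [45,[-4,8,0],[0,0,0]],
    [45,[-7.8,15.1,0],[0,0,0]],
    [45,[-7.8,15.1,0],[0,0,0]],
    [45,[-7.8,15.1,0],[0,0,0]],
    [45,[-7.8,15.1,2],[0,0,-0.3]],
    [45,[-7.8,15.1,2],[0,0,-0.3]],
    [45,[-7.8,15.1,2],[0,0,-0.3]],
    [45,[-7.8,15.1,2],[0,0,-0.3]],
  ],
)

```text
t: 33.8
tcp_pos: [0.5326, 0.236, 0.1393]
tool_rot: [-0.0, -0.186, 0.983, -0.0]
wrist_force: [1.2, 0.4, -0.3]
finger_gap: 0.0386
grasp_force: 0.0
```

Run:
```python
from h import *
im,d,i=look('wrist'); P=cloud(i,d); 
g=(d>0)&(np.hypot(P[...,0]-.530,P[...,1]-.237)<.04)&(P[...,2]>.037)&(P[...,2]<.05)
r=cv2.minAreaRect(P[g][:,:2].astype(np.float32)); print('lid bar',r)
print(yawof()); go([*r[0],.018],201.5)
```

```text
lid bar ((0.5288969874382019, 0.23664364218711853), (0.04257756099104881, 0.013377842493355274), 21.440439224243164)
-158.581221867343
t 33.85 tcp [0.5327 0.2361 0.1397] F [ 0.1 -0.9  0.3] gap 0.0384 GO [0.34, 0.2, 12.17] [-0.0, 0.0, -0.1]
```

jog_arm(
  steps=[
    [45,[0.3,0.15,5],[0,0,0]],
    [45,[0.3,0.15,9.5],[0,0,0]],
    [45,[0.3,0.15,12.2],[0,0,0]],
    [45,[0.3,0.15,12.2],[0,0,0]],
    [0,[0.3,0.15,12.2],[0,0,0]],
    [0,[0.3,0.15,12.2],[0,0,0]],
    [0,[0.3,0.15,12.2],[0,0,0]],
    [0,[0.3,0.15,12.2],[0,0,0]],
  ],
  grip_force=70,
)

```text
t: 34.65
tcp_pos: [0.5306, 0.2372, 0.0197]
tool_rot: [0.002, -0.186, 0.982, 0.0]
wrist_force: [-0.8, -0.7, 7.5]
finger_gap: 0.0125
grasp_force: 71.2
```

jog_arm(
  steps=[
    [0,[0,0,-5],[0,0,0]],
    [0,[0,0,-10],[0,0,0]],
    [0,[0,0,-12],[0,0,0]],
    [0,[0,0,-12],[0,0,0]],
    [0,[0,0,-12],[0,0,0]],
  ],
)

```text
t: 35.15
tcp_pos: [0.5286, 0.2369, 0.1372]
tool_rot: [0.0, -0.186, 0.982, -0.0]
wrist_force: [0.2, -0.0, -2.2]
finger_gap: 0.0121
grasp_force: 70.0
```

Run:
```python
from h import *
im,d,i=look('wrist'); P=cloud(i,d); p=env.get_state()['tcp_pos']
g=(d>0)&(np.hypot(P[...,0]-p[0],P[...,1]-p[1])<.1)&(abs(P[...,2]-p[2]+.006)<.012)&(np.hypot(P[...,0]-p[0],P[...,1]-p[1])>.03)
X=P[g]; A=np.c_[X[:,:2]-p[:2],np.ones(len(X))]; k=np.linalg.lstsq(A,X[:,2]-p[2],rcond=None)[0]; print('disc tilt deg',np.degrees(k[:2]),'z-tcp',k[2],len(X))
for r in env.spot_point('wrist','lid_key')[:1]: print(r['score'],r['at'],(at_z(i,r['at'],p[2]-.012)-p).round(4))
print(yawof()); go([.5469,.0533,.14],21.2+180+16)
```

```text
disc tilt deg [-0.06555122 -0.02502357] z-tcp -0.008443418837850304 30092
0.94 [317.5, 100.8] [[-0.071  -0.0296 -0.012 ]]
-158.5168286823367
t 35.25 tcp [0.528  0.2366 0.1356] F [ 0.  -0.7 -2.3] gap 0.0125 GO [4.95, -17.75, -0.42] [0.0, -0.2, -15.7]
```

jog_arm(
  steps=[
    [0,[2.5,-9,0],[0,0,-8]],
    [0,[5,-17.8,0],[0,0,-15.7]],
    [0,[5,-17.8,0],[0,0,-15.7]],
    [0,[5,-17.8,0],[0,0,-15.7]],
    [0,[5,-17.8,0],[0,0,-15.7]],
    [0,[5,-17.8,3],[0,0,-15.7]],
    [0,[5,-17.8,5],[0,0,-15.7]],
    [0,[5,-17.8,5],[0,0,-15.7]],
  ],
)

```text
t: 36.05
tcp_pos: [0.5448, 0.0535, 0.0834]
tool_rot: [-0.004, -0.319, 0.948, 0.002]
wrist_force: [-0.1, -0.8, -1.2]
finger_gap: 0.0126
grasp_force: 70.0
```

jog_arm(
  steps=[
    [0,[0,0,0],[0,0,0]],
    [0,[0,0,0],[0,0,0]],
  ],
)

```text
t: 36.25
tcp_pos: [0.5483, 0.0534, 0.088]
tool_rot: [0.001, -0.319, 0.948, -0.0]
wrist_force: [0.0, -0.3, -1.4]
finger_gap: 0.0125
grasp_force: 70.0
```

Run:
```python
from h import *
im,d,i=look('wrist','w9.png'); p=env.get_state()['tcp_pos']
for r in env.spot_point('wrist','lid_key')[:1]: print(r['score'],r['at'],(at_z(i,r['at'],p[2]-.0145)-p).round(4))
for r in env.spot_point('wrist','notch')[:2]: print('notch',r['score'],r['at'],at_z(i,r['at'],.052).round(4))
print(yawof(),env.get_state()['grasp_force']); go([.5469,.0533,.0745],21.2+180+16)
```

```text
0.77 [319.8, 102.2] [[-0.0614 -0.0468 -0.0145]]
notch 0.63 [353.6, 108.3] [[0.4765 0.0238 0.052 ]]
-142.7989332025015 69.95742201805115
t 36.4 tcp [0.5483 0.0532 0.0883] F [ 0.8  0.  -1.4] gap 0.0124 GO [0.11, 0.09, 1.38] [-0.1, 0.1, 0.0]
```

View pics/w9.png

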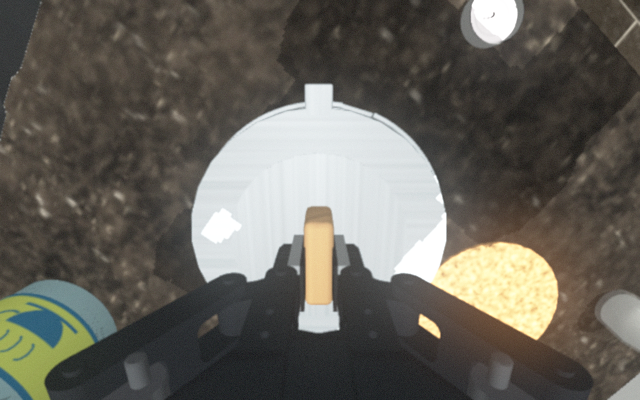

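The lid is held with its key at (319,97), beside the notch at about (358,110). Lower it until the key meets the rim.

jog_arm(
  steps=[
    [0,[0.08,0.05,0.6],[0,0,0]],
    [0,[0.08,0.05,1.1],[0,0,0]],
    [0,[0.08,0.05,1.35],[0,0,0]],
    [0,[0.08,0.05,1.45],[0,0,0]],
    [0,[0.08,0.05,1.45],[0,0,0]],
  ],
)

```text
t: 36.9
tcp_pos: [0.5466, 0.053, 0.0734]
tool_rot: [-0.0, -0.319, 0.948, -0.0]
wrist_force: [-2.2, 1.1, 6.6]
finger_gap: 0.0125
grasp_force: 71.1
```

jog_arm(
  steps=[
    [0,[0,0,0.05],[0,0,3]],
    [0,[0,0,0.05],[0,0,6]],
    [0,[0,0,0.05],[0,0,9]],
    [0,[0,0,0.05],[0,0,12]],
    [0,[0,0,0.05],[0,0,14]],
    [0,[0,0,0.05],[0,0,15]],
    [0,[0,0,0.05],[0,0,15]],
  ],
)

```text
t: 37.6
tcp_pos: [0.5489, 0.0526, 0.0738]
tool_rot: [0.002, -0.193, 0.981, -0.001]
wrist_force: [2.2, -1.6, 4.8]
finger_gap: 0.0125
grasp_force: 71.1
```

Run:
```python
from h import *
im,d,i=look('wrist'); s=env.get_state(); p=s['tcp_pos']; cv2.imwrite('pics/w10.png',im[60:260,160:480,::-1].repeat(2,0).repeat(2,1)); P=cloud(i,d)
print(s['wrist_force'].round(1),s['wrist_torque'].round(2))
g=(d>0)&(np.hypot(P[...,0]-p[0],P[...,1]-p[1])<.068)&(abs(P[...,2]-p[2]+.008)<.008)&(np.hypot(P[...,0]-p[0],P[...,1]-p[1])>.03)
X=P[g]; A=np.c_[X[:,:2]-p[:2],np.ones(len(X))]; k=np.linalg.lstsq(A,X[:,2]-p[2],rcond=None)[0]; print('disc tilt',np.degrees(k[:2]),'z',k[2]+p[2])
for r in env.spot_point('wrist','notch')[:1]: print('notch',r['score'],r['at'],at_z(i,r['at'],.052).round(4))
print(yawof()); go([.5469,.0533,.0665],201.2)
```

```text
[3.6 0.1 5.6] [-0.39 -0.28  0.23]
disc tilt [-0.0046768  -0.53468994] z 0.06429714467960641
notch 0.77 [320.3, 101.4] [[0.477  0.0232 0.052 ]]
-157.76980534447253
t 37.7 tcp [0.5489 0.0526 0.0738] F [ 3.8 -0.5  6.9] gap 0.0125 GO [0.16, 0.14, 0.72] [-0.2, 0.3, 1.0]
```

View pics/w10.png

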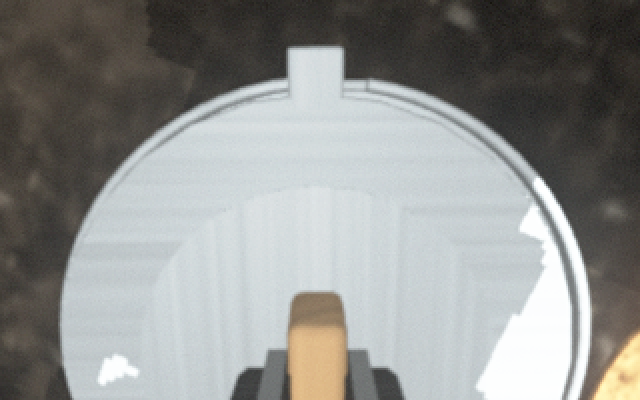

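The lid sits about 1.5 mm too far to the picture's left: at left its edge is up on the rim, and the notch's right edge shows at (368,85) beside the key (289–344). Shift and finish the turn.

jog_arm(
  steps=[
    [0,[0.08,0.07,-0.05],[0,0,0.5]],
    [0,[0.15,0.14,-0.05],[0,0,1.2]],
    [0,[0.15,0.14,0.1],[0,0,1.5]],
    [0,[0.15,0.14,0.2],[0,0,1.5]],
    [0,[0.15,0.14,0.3],[0,0,1.5]],
    [0,[0.15,0.14,0.3],[0,0,1.5]],
  ],
)

```text
t: 38.3
tcp_pos: [0.5463, 0.0539, 0.0698]
tool_rot: [0.002, -0.179, 0.984, -0.0]
wrist_force: [5.3, 0.8, 1.6]
finger_gap: 0.0124
grasp_force: 70.4
```

jog_arm(
  steps=[
    [0,[0,0,0.2],[0,0,0]],
    [0,[0,0,0.3],[0,0,0]],
    [0,[0,0,0.4],[0,0,0]],
    [0,[0,0,0.4],[0,0,0]],
  ],
)

```text
t: 38.7
tcp_pos: [0.5463, 0.0538, 0.0667]
tool_rot: [0.002, -0.179, 0.984, -0.0]
wrist_force: [2.8, 2.4, 8.9]
finger_gap: 0.0124
grasp_force: 71.5
```

Run:
```python
from h import *
im,d,i=look('wrist'); s=env.get_state(); p=s['tcp_pos']; P=cloud(i,d)
print(s['wrist_force'].round(1),s['wrist_torque'].round(2))
g=(d>0)&(np.hypot(P[...,0]-p[0],P[...,1]-p[1])<.068)&(abs(P[...,2]-p[2]+.008)<.008)&(np.hypot(P[...,0]-p[0],P[...,1]-p[1])>.03)
X=P[g]; A=np.c_[X[:,:2]-p[:2],np.ones(len(X))]; k=np.linalg.lstsq(A,X[:,2]-p[2],rcond=None)[0]; print('disc tilt',np.degrees(k[:2]),'z',k[2]+p[2])
print(yawof()); go([.5469,.0533,.0665],201.2)
cv2.imwrite('pics/w11.png',im[60:260,160:480,::-1].repeat(2,0).repeat(2,1))
```

```text
[3.4 0.2 9.5] [ 0.34 -0.44 -0.03]
disc tilt [0.05720788 0.01369229] z 0.05721043051062251
-159.36217798609712
t 38.75 tcp [0.5463 0.0538 0.0667] F [3.4 0.2 9.5] gap 0.0125 GO [-0.03, -0.07, 0.02] [-0.1, 0.2, -0.6]
```

View pics/w11.png

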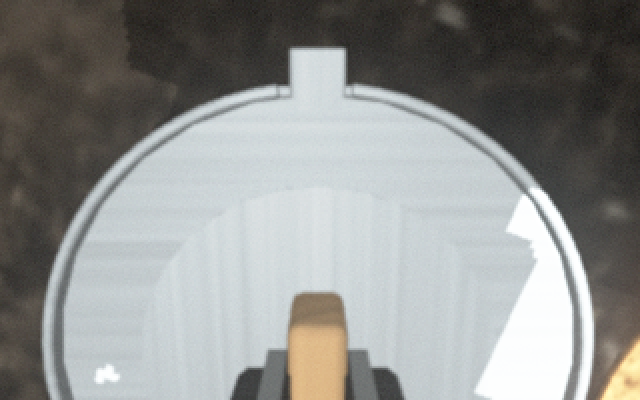

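The lid is home: the key (290–345) sits in the notch (278–352), level with zero tilt, disc top at 57–58 mm. Release and retreat.

jog_arm(
  steps=[
    [0,[0,0,0.05],[0,0,0]],
    [30,[0,0,-0.1],[0,0,0]],
    [35,[0,0,-0.1],[0,0,0]],
    [35,[0,0,-0.1],[0,0,0]],
    [35,[0,0,-4],[0,0,0]],
    [35,[0,0,-9],[0,0,0]],
    [35,[2,0,-14],[0,0,0]],
    [35,[3,0,-15],[0,0,0]],
  ],
)

```text
t: 39.55
tcp_pos: [0.5178, 0.0428, 0.2198]
tool_rot: [0.003, -0.18, 0.984, -0.001]
wrist_force: [1.1, 0.1, 0.4]
finger_gap: 0.03
grasp_force: 0.0
```

jog_arm(
  steps=[
    [35,[6,0,-3],[0,0,0]],
    [35,[6,0,-3],[0,0,0]],
    [35,[6,0,-3],[0,0,0]],
    [35,[6,0,-3],[0,0,0]],
  ],
)

```text
t: 39.95
tcp_pos: [0.4609, 0.0219, 0.2451]
tool_rot: [0.0, -0.179, 0.984, 0.0]
wrist_force: [0.7, -0.3, -0.3]
finger_gap: 0.03
grasp_force: 0.0
```

Run:
```python
from h import *
s=env.get_state();print(s['t'],s['tcp_pos'],s['wrist_force'])
im,d,i=look('wrist','w12.png'); P=cloud(i,d)
rr=np.hypot(P[...,0]-.5469,P[...,1]-.0533); g=(d>0)&(rr<.068)&(rr>.03)&(P[...,2]>.045)&(P[...,2]<.07)
X=P[g]; A=np.c_[X[:,:2]-[.5469,.0533],np.ones(len(X))]; k=np.linalg.lstsq(A,X[:,2],rcond=None)[0]; print('tilt',np.degrees(k[:2]),'z',k[2],len(X))
look('scene','scene1.png')
```

```text
39.95 [0.46089294 0.02188195 0.2451324 ] [ 0.65264372 -0.29166617 -0.31325832]
tilt [-0.14393723  0.01026083] z 0.05719144262230058 4647
```

View pics/scene1.png

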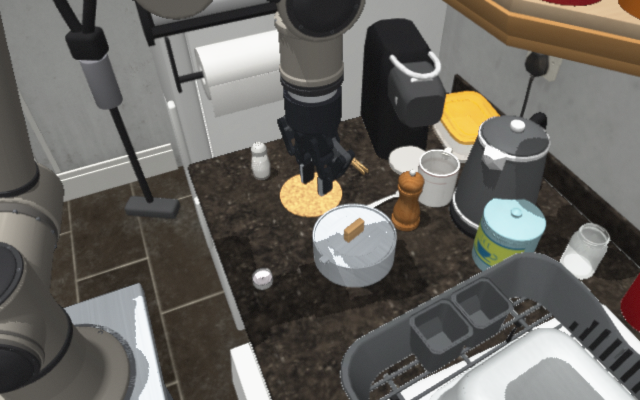

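The tin is closed with the lid level. Salt (260,160) and pepper (407,200) are standing, the worktop is clear and the arm is free. Handing in.

```bash
python3 -c "
from rig import env
print(env.close_job())"
```

```text
the job is handed in; nothing more can be done
None
```

The job is handed in at about 40 s of the 208 s: all four stamps are pressed home in their pockets, and the lid is back on the tin, level, with its key in the notch; the salt shaker and pepper mill are still standing.

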